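# Seat the setting ring and run the locked shuttle under the dial gauge

## Robot

A 6-joint arm with a two-finger parallel gripper is mounted at the origin on a cart in front of the work surface, level with it; the furniture and walls round the work are solid. World frame = base frame: x ahead of the robot, y to its left, z up, the work surface at z = 0. Lengths are in mm, angles in rad, forces in N, time in s.
With the tool pointing down it reaches from about 325 to 775 mm from the base axis. Payload 9.3 kg.
Tool frame: the origin (TCP) lies between the finger pads; the fingertips stand 17 mm ahead of it and the grasp point (between the pads) lies 2 mm behind it; z points along the fingers, y is the direction in which the jaws open and shut (so a half turn about z gives the same grasp; the last joint's range is limited). The gripper opens to 85 mm and grips with 20 to 120 N. Pads are 22 mm wide; open, the fingers measure 114 mm over their backs; the gripper's body (76 mm by 85 mm) begins 54 mm behind the grasp point. The pads swing forward as they close: fully open they stand 13 mm farther back than shut.
Start: joints at [1.176, 0.259, 0.021, 1.334, 0, 1.418], TCP at [131.699, 533.996, 220.979] pointing down, gripper open.
Joint ranges: [-3.04, 3.04], [-0.91, 1.82], [-1.04, 1.36], [-1.92, 1.95], [-1.52, 1.45], [-3.14, 3.14]. Speed limits (rad/s): [2.22, 2.22, 2.79, 3.14, 3.14, 3.14].

## Interface

Orientations are given as a unit quaternion [w, x, y, z].
In Python, from rig import robot gives the robot as it stands.
- The arm moves only by the shell command python3 -m inch 'ROWS' [FORCE]. ROWS is JSON, a list of rows, each an object with "travel": the shift along the tool's x, y, z in m, a list of three; "rotation": the turn, a rotation vector about the tool's x, y, z in rad, a list of three; "grip": the closure, from 0 (fully open) to 1 (shut). A call has 1 to 8 rows; each row is the pose to reach, as a shift and turn from the pose measured when the call began, along the tool's axes at that moment; what a row does not reach only later rows make up. A row lasts 1/8 s, in which the tool goes at most 62.5 mm and 10.7 degrees, less where a joint would pass 70% of its speed; a pose out of reach is approached as far as the arm can. A call with a gripper value outside its range is refused whole. The fingers move at their own pace and stop on an object; FORCE is the grip in N (left out, the last holds). Time passes only in rows, so rows that repeat a pose let the fingers close. It gives the time, the measured TCP pose, the force and the opening at its end, in the units of the state.
- robot.get_obs(): the state, without advancing time (a new reading comes with each control period).
- robot.snapshot(name): name is "scene" or "top" or "wrist"; returns a dict with "pixels" (384x512x3 uint8, red, green, blue), "depth" (384x512 float32, mm along the optical axis (not along the pixel's ray), 0 where there is no reading), "intrinsics" (3x3 intrinsics, pixels), "distortion" ([k1, k2, p1, p2, k3] as OpenCV has them; the pictures are not rectified), "position" and "rotation" of the camera in the world. Camera axes: x right, y up, looking along -z (the intrinsics and any distortion apply to the point x, -y, -z); pixel columns grow to the right and rows downward; lengths in mm; the calibration is good to about 2 mm. A picture is of the moment at which its call begins.
- robot.hand_in(): hands the job in, once; it reports no verdict.
The state is a dict: "time_s": time; "joints": joint angles; "qvel": joint speeds; "joint_torque": joint torques, N m; "ee_pos": TCP position; "tcp_rot": TCP orientation; "force": force on the tool from outside, world axes, zero at the start; "ft_torque": the same for the moment, N m; "grip_width": finger opening in mm.
Only numpy, scipy, OpenCV 4.12 (cv2) and the standard library are available. Lean on these libraries where they do the work, as an engineer would, in place of code of your own. Each camera call takes 0.05 s, during which the arm holds its last target.

## Task

First push the setting ring home into the V-locator on the shuttle, so that it lies against both faces of the V, while the spring plunger still locks the shuttle. Then press the spring plunger down with a fingertip and, keeping it down, push the shuttle by its thumb tab over the plunger and on to the end stop under the dial gauge, until the plunger springs up again behind the shuttle. Push and press only: do not lift the ring, do not force the shuttle, keep off the dial gauge and its column, leave the ring seated, and leave the things lying round the fixture where they are.

Things in the scene. Friction and masses are not known exactly. Their poses are not given: they have to be found in the camera images.
- fixture: gauging fixture, fixed: grey painted base 288 x 100 mm, 21 mm high, with two steel guide strips (tops 29 mm above the bench, inner edges 31 mm either side of the centre line). Origin on the bench below the plunger's axis; x = the way the shuttle slides, from the plunger to the dial gauge (base from x = -66 to +222 mm); z up
- shuttle (a joint): shuttle travel in m along the fixture's +x: 0 = loading place, locked by the plunger (1.5 mm of play), 0.064 = at the end stop under the gauge. Steel plate 68 mm wide, 3 mm thick, its top 24 mm above the bench; the plunger stands through a 17 mm hole in it. About 2.5 N of friction; stays where left. Its tail, 55 mm behind the hole, has just passed the plunger at full travel
- thumb_tab: upright steel thumb tab on the shuttle, 40 mm wide (across), 16 mm high, 4 mm thick, on the gauge side of the plunger hole. Origin at the foot of its pushing face, on the centre line, at the plate's top (24 mm above the bench); the face looks to the fixture's -x and is 10 mm from the hole's centre, so a fingertip set on the plunger stands right behind it and can push it along +x
- plunger (a joint): how far the spring plunger is pressed down, m: 0 = up (its straight 14 mm shank fills the hole and locks the shuttle), 0.0095 = all the way. Pressed level with the plate's top (0.0065) only its tapered nose is left in the hole: the shuttle can then be pushed, and its plate rides over the plunger and keeps it down. Takes about 2.5 N to start, 5 N at level
- plunger_nose: steel plunger nose, 14 mm diameter, tapering over its top 5 mm to 5 mm. Origin at the centre of its top; up, the top is 30.5 mm above the bench, that is 6.5 mm above the shuttle plate
- seat (a point): where the ring's centre lies when the ring is home in the V-locator: on the centre line, 100 mm to the gauge side of the plunger hole, 6 mm above the plate; moves with the shuttle. The V-locator is two dark steel fences 10 mm high at right angles, standing on the gauge side of the ring and open towards the plunger (-x)
- ring_center (a point): centre (half-way up) of the setting ring: loose plain steel ring, 45 mm outer diameter, 12 mm high, lying flat on the shuttle plate between thumb tab and V-locator
- gauge_stand: round digital dial gauge on a column, part of the fixture; origin as the fixture's. The head (80 mm across, 70 to 150 mm above the bench) and its stem stand over the centre line at x = 164 mm (the head from x = 115 mm on); the raised contact point is 39.5 mm above the bench; the column stands at x = 164, y = +76 mm, 171 mm high
- plug: bystander: double-ended thread plug gauge with black handle, 87 mm long, lying beside the fixture; origin at its underside's centre
- coupling: bystander: threaded coupling with a hex nut, 56 mm high, standing behind the fixture, near the column; origin at its underside's centre
- nut: bystander: spanner nut, 29 mm wide, 23 mm high, beside the fixture; origin at its underside's centre
- block: bystander: steel gauge block 9 x 35 x 30 mm, standing behind the fixture; origin at its underside's centre
There are look-alikes about, which are no part of the job. What is shaped like the part that bears ring_center but blue is not meant.

How it is judged:
By the outcome, as a careful person would: the job done as asked, in the order asked, and still so for the second after the job is handed in, with the robot touching nothing.
It also fails if it takes over 58 s, if anything falls off the work surface, if the arm or the gripper's body presses on something with over 40 N, if the wrist force passes 120 N, or if a joint passes its speed limit or range.

## Working session

There is one attempt and no reset: what is moved stays moved. The work goes in short steps, Python scripts to look and compute and a shell command to move; the robot and the scene stay as the last step left them, time stands still between calls to the robot, and variables do not carry over. Pictures are saved under pics/ and viewed, and the job is handed in when it is done.

```bash
ls; mkdir -p pics; python3 - <<'E'
from rig import robot
import cv2,json
o=robot.get_obs(); print({k:o[k] for k in o})
for n in ["scene","top","wrist"]:
    s=robot.snapshot(n); cv2.imwrite(f"pics/{n}0.png",s["pixels"][:,:,::-1]); print(n,s["intrinsics"],s["distortion"],s["position"],s["rotation"])
E
```

```text
pics
{'time_s': 0.0, 'joints': array([1.17641405e+00, 2.59237788e-01, 2.07037096e-02, 1.33365188e+00,
       1.60028649e-05, 1.41817112e+00]), 'qvel': array([-0.00282658, -0.00155023, -0.00104471, -0.00069643,  0.00029351,
       -0.00035387]), 'joint_torque': array([-4.18178694e-03, -5.55637407e+01,  3.44536257e+01,  1.34747807e-02,
       -3.17858576e-04, -3.11960343e-05]), 'ee_pos': array([131.5727644 , 533.72483307, 220.31853719]), 'tcp_rot': array([-1.95378510e-04,  1.20584359e-01,  9.92702841e-01, -6.66829117e-04]), 'force': array([0.40070699, 0.18713196, 0.24388573]), 'ft_torque': array([-0.01906189,  0.022549  ,  0.01099493]), 'grip_width': 85.33417736012878}
scene [[430.9648386    0.         253.30488744]
 [  0.         430.9648386  195.79319321]
 [  0.           0.           1.        ]] [-0.10740879  0.          0.          0.          0.        ] [ 243.42330175 -475.33496782  622.36726026] [ 0.8777932   0.39666227 -0.10000747 -0.24927222]
top [[446.30377611   0.         255.23307885]
 [  0.         446.30377611 195.54700019]
 [  0.           0.           1.        ]] [-0.00062211  0.          0.          0.          0.        ] [364.47193546  65.81608667 868.44305858] [-0.65973712 -0.07467304  0.08774544  0.74261134]
wrist [[340.18574852   0.         253.81499326]
 [  0.         340.18574852 193.79045074]
 [  0.           0.           1.        ]] [-0.04380091  0.          0.          0.          0.        ] [ 49.35265215 555.37764799 372.94759413] [ 0.77626157 -0.13058182 -0.10070235  0.60846151]
```

View pics/scene0.png

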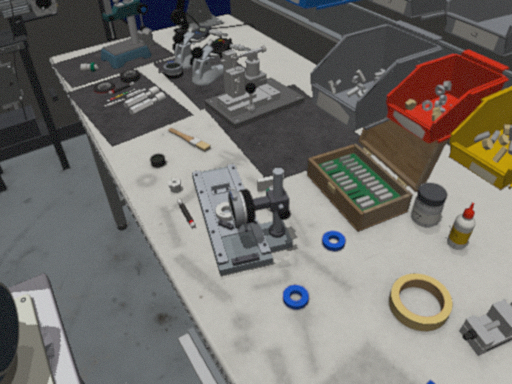

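View pics/top0.png

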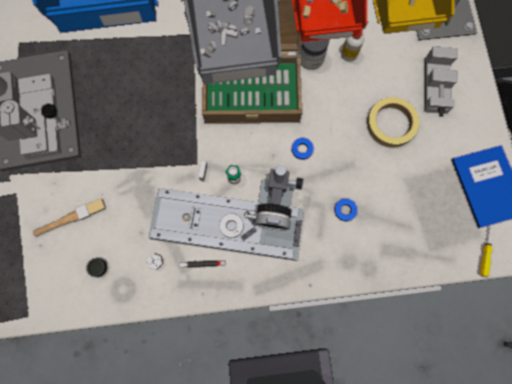

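View pics/wrist0.png

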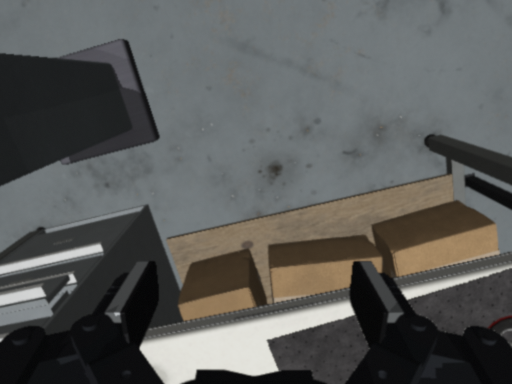

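The top view shows the fixture at about (150–302, 188–258), with the plunger near (186,216), the tab near (196,217), the ring near (231,226) and the gauge head near (274,214). The fixture's +x points right in the image, roughly world −y. I'll zoom in and measure.

```bash
cat > h.py <<'E'
import numpy as np,cv2
from scipy.spatial.transform import Rotation as R
from rig import robot
def Rq(q): return R.from_quat([q[1],q[2],q[3],q[0]]).as_matrix()
def ray(s,uv):
    p=cv2.undistortPoints(np.array(uv,float).reshape(-1,1,2),s["intrinsics"],s["distortion"]).reshape(-1,2)
    d=np.c_[p[:,0],-p[:,1],-np.ones(len(p))]
    return np.array(s["position"]),d@Rq(s["rotation"]).T
def plane(s,uv,z):
    c,d=ray(s,uv); return c+d*((z-c[2])/d[:,2])[:,None]
def proj(s,P):
    q=(np.atleast_2d(P)-s["position"])@Rq(s["rotation"]); q=q*[1,-1,-1]
    return cv2.projectPoints(q,np.zeros(3),np.zeros(3),s["intrinsics"],s["distortion"])[0].reshape(-1,2)
def cloud(s):
    h,w=s["depth"].shape; v,u=np.mgrid[:h,:w]
    c,d=ray(s,np.c_[u.ravel(),v.ravel()])
    return (c+d*s["depth"].ravel()[:,None]).reshape(h,w,3)
def save(s,name,box=None,f=1):
    im=s["pixels"][:,:,::-1]
    if box: u0,v0,u1,v1=box; im=im[v0:v1,u0:u1]
    cv2.imwrite("pics/"+name,cv2.resize(im,None,fx=f,fy=f,interpolation=cv2.INTER_CUBIC))
E
python3 - <<'E'
from h import *
s=robot.snapshot("top"); save(s,"top1.png",(140,170,320,280),4.4)
C=cloud(s); 
for uv in [(170,215),(186,216),(210,222),(150,300),(231,214),(274,214)]: print(uv,C[uv[1],uv[0]].round(1))
s=robot.snapshot("scene"); save(s,"scene1.png",(180,150,310,280),4.5)
C=cloud(s)
for uv in [(200,178),(216,188),(150,230)]: print(uv,C[uv[1],uv[0]].round(1))
E
```

```text
(170, 215) [542.7 205.9  21.4]
(186, 216) [535.7 174.6  28.3]
(210, 222) [520.1 130.7  21.2]
(150, 300) [388.4 259.6  -1.5]
(231, 214) [527.6  88.5  38.1]
(274, 214) [500.8  14.2 131.5]
(200, 178) [508.7 214.7  28.4]
(216, 188) [522.8 165.7  28.4]
(150, 230) [363.2 154.4  -1.4]
```

View pics/top1.png

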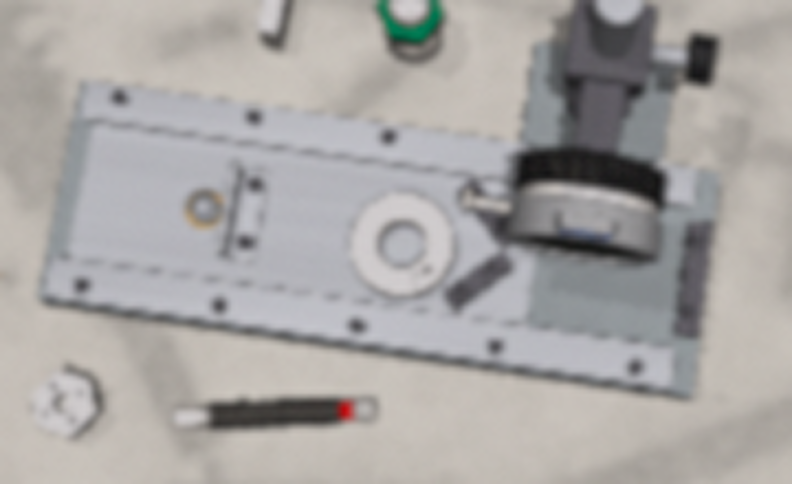

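View pics/scene1.png

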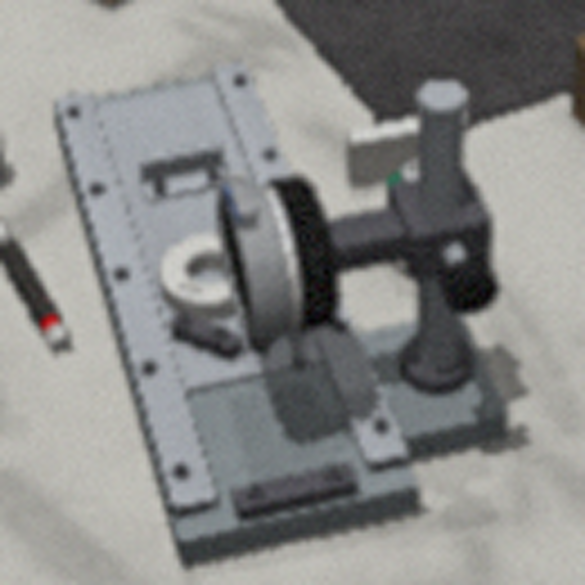

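The crops show the plunger at crop (205,207), tab line x≈232, ring centre (402,244), and V-fences to its right at (478,280) and (490,210). The second fence is partly under the gauge. Next I'll compute the poses.

```bash
python3 - <<'E'
from h import *
s=robot.snapshot("top")
def up(p): return np.array(p,float)/4.4+[140,170]-0.4
# base corners z=21
c=plane(s,[up(p) for p in [(82,82),(42,300),(695,397),(718,172)]],21); print("corners",c.round(1))
print("len",np.linalg.norm(c[2]-c[1]),np.linalg.norm(c[0]-c[1]))
sc=plane(s,[up(p) for p in [(82,286),(219,305),(357,326),(495,347),(635,367),(120,97),(254,117),(389,136)]],29)
print("screws",sc.round(1))
x=sc[4]-sc[0]; x/=np.linalg.norm(x); x2=(sc[7]-sc[5]);x2/=np.linalg.norm(x2);print(np.degrees(np.arctan2(x[1],x[0])),np.degrees(np.arctan2(x2[1],x2[0])))
pl=plane(s,[up((205,207))],30.5)[0]; rg=plane(s,[up((402,244))],36)[0]
tab=plane(s,[up((239,165)),up((228,256))],40); print("plunger",pl,"ring",rg,"tab",tab)
# ring via mask on saturation/brightness
im=s["pixels"]; g=cv2.cvtColor(im,cv2.COLOR_RGB2HSV)
print(im[225,225],im[222,212])
y=np.array([-x[1],x[0],0])
print("ring rel", (rg-pl)@x,(rg-pl)@y)
t=robot.snapshot("scene")
for n,P in (("pl",pl),("ring",rg)):
    print(n,((proj(t,P)-[180,150])*4.5).round(0))
E
```

```text
corners [[598.6 224.8  21. ]
 [503.4 248.7  21. ]
 [428.7 -26.4  21. ]
 [525.  -50.3  21. ]]
len 285.14745436812984 98.19362102227929
screws [[506.1 229.6  29. ]
 [491.  171.8  29. ]
 [475.1 114.   29. ]
 [459.2  56.3  29. ]
 [443.7  -1.9  29. ]
 [587.7 207.2  29. ]
 [571.8 149.6  29. ]
 [556.3  91.7  29. ]]
-105.09184914573467 -105.16973871430106
plunger [534.00378922 174.03401952  30.5       ] ring [506.9117058   90.85842006  36.        ] tab [[548.67985208 156.75448345  40.        ]
 [509.79337633 164.85173123  40.        ]]
[175 172 173] [182 183 189]
ring rel 87.36073521664875 -4.501474297814305
pl [[175. 150.]]
ring [[207. 264.]]
```

Fixture yaw is −105.1°. The plunger sits at about (534,174). The ring centre in the fixture frame is (87.4, −4.5), so it's about 12.6 mm short of the seat. I'll add a goto calculator, then move above the gap between tab and ring.

```bash
cat >> h.py <<'E'
O=np.array([534.0,174.0,0]); YAW=np.radians(-105.1)
FX=np.array([np.cos(YAW),np.sin(YAW),0]);FY=np.array([-FX[1],FX[0],0]);FZ=np.array([0,0,1.])
F=np.c_[FX,FY,FZ]
def fix(P): return (np.asarray(P)-O)@F
def where():
    o=robot.get_obs(); T=Rq(o["tcp_rot"]); tip=o["ee_pos"]+17*T[:,2]
    print("t",round(o["time_s"],2),"tip fix",fix(tip).round(1),"force fix",(o["force"]@F).round(1),"grip",round(o["grip_width"],1))
    return o,T
def togo(fx,fy,tipz,tilt=0.):
    """travel (m) and rotvec to put fingertip centre there; tool x = -fixture x; tilt>0: body leans to -fx"""
    o,T=where()
    G=np.c_[-FX,FY,-FZ]; G=R.from_rotvec(-tilt*FY).as_matrix()@G
    P=O+F@[fx,fy,tipz]-17*G[:,2]
    print("travel",(T.T@(P-o["ee_pos"])/1000).round(4),"rot",R.from_matrix(T.T@G).as_rotvec().round(4))
E
python3 -c "
from h import *
togo(40,0,200)"
```

```text
t 0.35 tip fix [-242.7 -482.2  203.8] force fix [ 0.8 -0.2 -0.4] grip 85.2
travel [-0.4759 -0.2931  0.0039] rot [-3.0000e-04  2.0000e-04  1.5925e+00]
```

```bash
python3 -m inch '[{"travel":[-0.06,-0.037,0],"rotation":[0,0,0.18],"grip":0.5},{"travel":[-0.11,-0.07,0],"rotation":[0,0,0.36],"grip":1},{"travel":[-0.16,-0.10,0],"rotation":[0,0,0.54],"grip":1},{"travel":[-0.21,-0.13,0],"rotation":[0,0,0.72],"grip":1},{"travel":[-0.26,-0.16,0],"rotation":[0,0,0.9],"grip":1},{"travel":[-0.31,-0.19,0],"rotation":[0,0,1.08],"grip":1},{"travel":[-0.36,-0.22,0],"rotation":[0,0,1.26],"grip":1},{"travel":[-0.41,-0.25,0],"rotation":[0,0,1.44],"grip":1}]' 30; python3 -c "
from h import *
togo(40,0,200)"
```

```text
time_s: 1.35
ee_pos: [471.1, 191.4, 221.1]
tcp_rot: [0.0, 0.747, 0.665, 0.0]
force: [0.5, 0.8, -0.6]
grip_width: -0.0
t 1.35 tip fix [ -0.4 -65.3 204.1] force fix [-0.9  0.3 -0.6] grip -0.0
travel [-0.0495  0.0587  0.0041] rot [ 0.0004 -0.      0.1464]
```

```bash
python3 -m inch '[{"travel":[-0.025,0.03,0],"rotation":[0,0,0.08],"grip":1},{"travel":[-0.0495,0.0587,0.02],"rotation":[0,0,0.146],"grip":1},{"travel":[-0.0495,0.0587,0.07],"rotation":[0,0,0.146],"grip":1},{"travel":[-0.0495,0.0587,0.10],"rotation":[0,0,0.146],"grip":1},{"travel":[-0.0495,0.0587,0.10],"rotation":[0,0,0.146],"grip":1}]'; python3 -c "
from h import *
where()
s=robot.snapshot('wrist'); save(s,'w1.png',None,1.5)
s=robot.snapshot('top'); save(s,'top2.png',(140,150,320,280),4.4)
s=robot.snapshot('scene'); save(s,'scene2.png',(180,130,310,270),4.2)"
```

```text
time_s: 1.98
ee_pos: [522.3, 135.1, 119.3]
tcp_rot: [-0.001, 0.794, 0.608, -0.002]
force: [-0.2, -0.7, 0.4]
grip_width: 0.1
t 1.98 tip fix [ 40.6  -1.2 102.3] force fix [ 0.8 -0.   0.4] grip 0.1
```

View pics/w1.png

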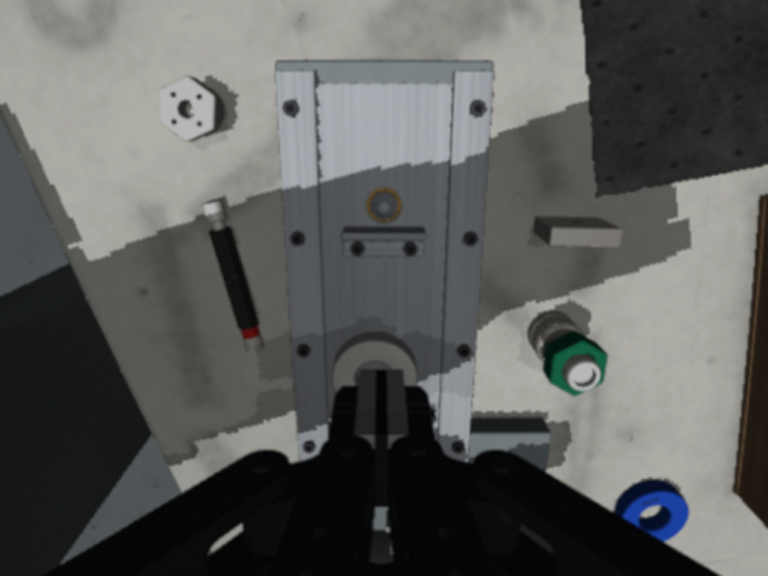

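View pics/scene2.png

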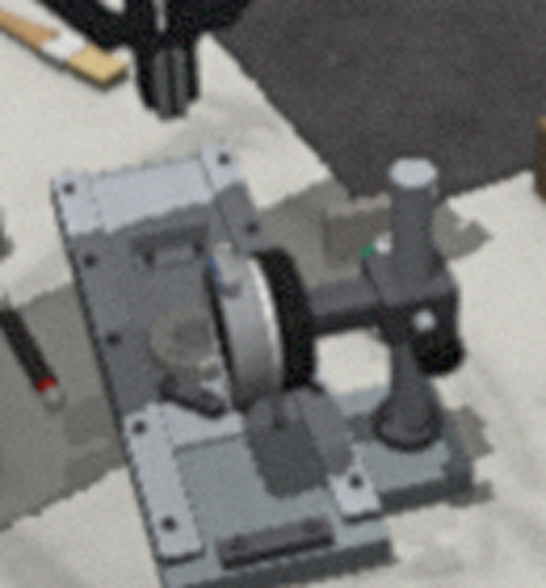

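The wrist view shows the plunger at (384,204)/1.5, the tab's top edge at y≈230/1.5, the strip screws, and the ring at (375,375)/1.5 partly hidden behind the fingers. I'll use it to refine the fixture frame.

```bash
python3 - <<'E'
from h import *
s=robot.snapshot("wrist")
def W(l,z): return fix(plane(s,np.array(l,float)/1.5-0.2,z)).round(1)
print("cam fix",fix(s["position"]).round(1))
print("plunger",W([(384,204)],30.5))
print("screws -y",W([(291,108),(297,239),(303,351),(309,447)],29))
print("screws +y",W([(478,108),(470,239),(464,351),(458,447)],29))
print("strip inner low edges",W([(316,84),(322,300),(453,84),(444,300)],29))
print("tab top corners (face side)",W([(343,229),(425,229)],40))
print("base rear edge z21",W([(276,62),(493,62)],21))
C=cloud(s)
for p in [(350,150),(384,204),(300,260),(240,300),(384,235),(340,370),(205,105)]: print(p,fix(C[int(p[1]/1.5),int(p[0]/1.5)]).round(1))
# top-view values in the same frame
t=robot.snapshot("top")
def up(p): return np.array(p,float)/4.4+[140,170]-0.4
print("top screws",fix(plane(t,[up(p) for p in [(82,286),(219,305),(357,326),(495,347),(635,367),(120,97),(254,117),(389,136)]],29)).round(1))
save(s,"w1z.png",(180,100,340,260),4.5)
E
```

```text
cam fix [-45.3  -0.9 275.2]
plunger [[-5.1  1.2 30.5]]
screws -y [[-48.9 -41.4  29. ]
 [ 12.4 -41.7  29. ]
 [ 73.4 -41.7  29. ]
 [134.2 -41.4  29. ]]
screws +y [[-49.   44.1  29. ]
 [ 12.4  43.8  29. ]
 [ 73.4  44.1  29. ]
 [134.3  44.1  29. ]]
strip inner low edges [[-59.1 -29.6  29. ]
 [ 44.4 -30.5  29. ]
 [-59.2  32.2  29. ]
 [ 44.5  32.2  29. ]]
tab top corners (face side) [[  5.1 -18.   40. ]
 [  5.   20.4  40. ]]
base rear edge z21 [[-69.2 -48.6  21. ]
 [-69.4  51.4  21. ]]
(350, 150) [-29.6 -15.2  22.6]
(384, 204) [-4.7  1.4 28.8]
(300, 260) [ 23.3 -40.7  28.2]
(240, 300) [ 51.3 -77.9  10.8]
(384, 235) [ 7.9  1.3 38.5]
(340, 370) [ 80.6 -22.   36. ]
(205, 105) [-50.5 -83.   23.2]
top screws [[-46.4 -41.4  29. ]
 [ 13.3 -40.9  29. ]
 [ 73.3 -41.3  29. ]
 [133.1 -41.6  29. ]
 [193.4 -41.4  29. ]
 [-46.1  43.2  29. ]
 [ 13.8  42.8  29. ]
 [ 73.7  43.   29. ]]
```

View pics/w1z.png

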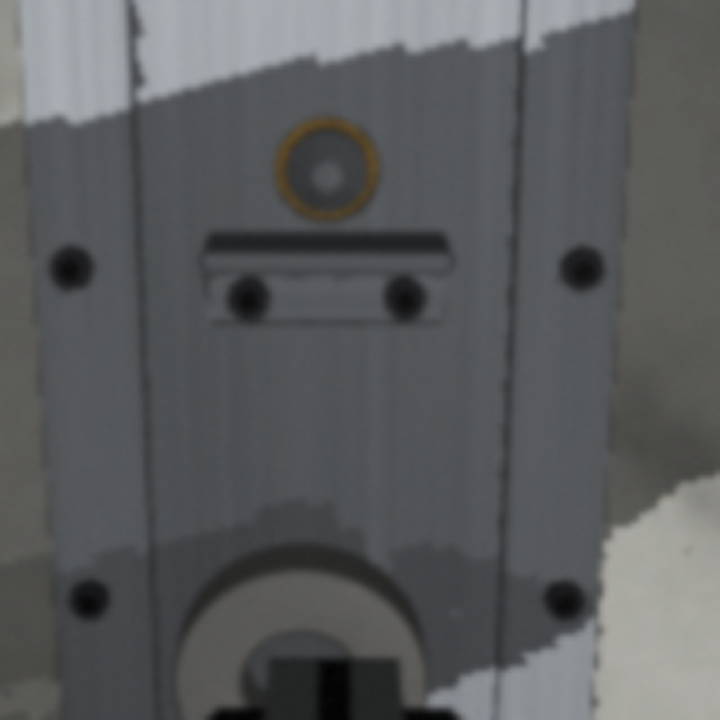

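View pics/top2.png

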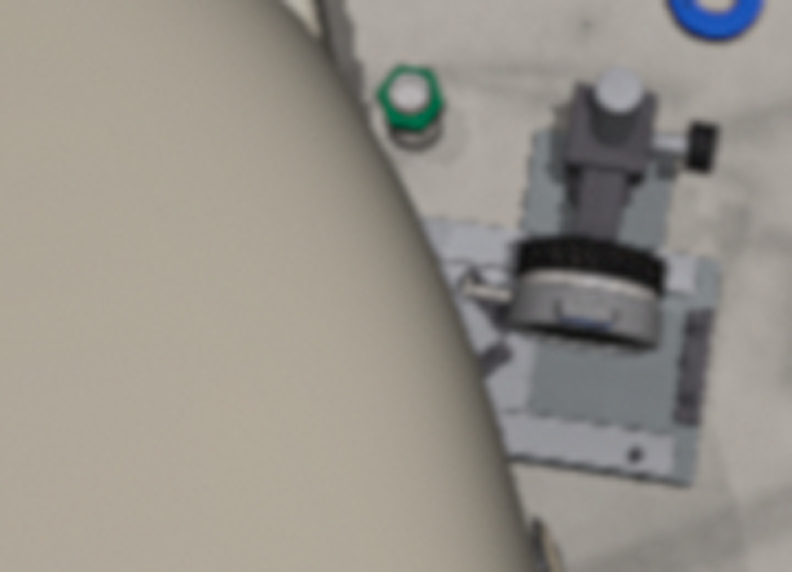

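```bash
python3 - <<'E'
from h import *
s=robot.snapshot("wrist")
print("hole z24",fix(plane(s,[(180+328/4.5-.4,100+168/4.5-.4)],24)).round(1),"nose",fix(plane(s,[(180+328/4.5-.4,100+178/4.5-.4)],30.5)).round(1))
print("tab face top, foot",fix(plane(s,[(180+328/4.5-.4,100+253/4.5-.4)],40)).round(1),fix(plane(s,[(180+328/4.5-.4,100+232/4.5-.4)],24)).round(1))
# ring circle: leftmost 175@~690, top 568 outer top edge
print("ring top edge pts",fix(plane(s,np.array([(175,690),(426,690),(300,568),(205,612),(395,612)])/4.5+[180-.4,100-.4],36)).round(1))
o,T=where(); tip=o["ee_pos"]+17*T[:,2]
print("ori err",T.T@F)
for a in (-11,0,11):
  for b in (-8,8):
    print(a,b,proj(s,tip+T@[a,b,0]).round(1))
save(s,"w1f.png",(200,220,310,330),6)
E
```

```text
hole z24 [[-3.2 -1.1 24. ]] nose [[-2.7 -1.1 30.5]]
tab face top, foot [[ 7.4 -1.1 40. ]] [[ 7.4 -1.1 24. ]]
ring top edge pts [[ 86.7 -28.1  36. ]
 [ 86.7  16.1  36. ]
 [ 63.2  -5.9  36. ]
 [ 71.5 -22.4  36. ]
 [ 71.5  10.5  36. ]]
t 2.27 tip fix [ 39.5   0.7 105.5] force fix [-1.   0.8  0. ] grip 0.1
ori err [[-9.99999274e-01 -7.59188096e-04  9.35269587e-04]
 [-7.56688794e-04  9.99996150e-01  2.66974213e-03]
 [-9.37292823e-04  2.66903248e-03 -9.99995999e-01]]
-11 -8 [[241.4 256.4]]
-11 8 [[269.8 256.4]]
0 -8 [[241.2 238.9]]
0 8 [[270.1 238.9]]
11 -8 [[241.  220.6]]
11 8 [[270.4 220.6]]
```

View pics/w1f.png

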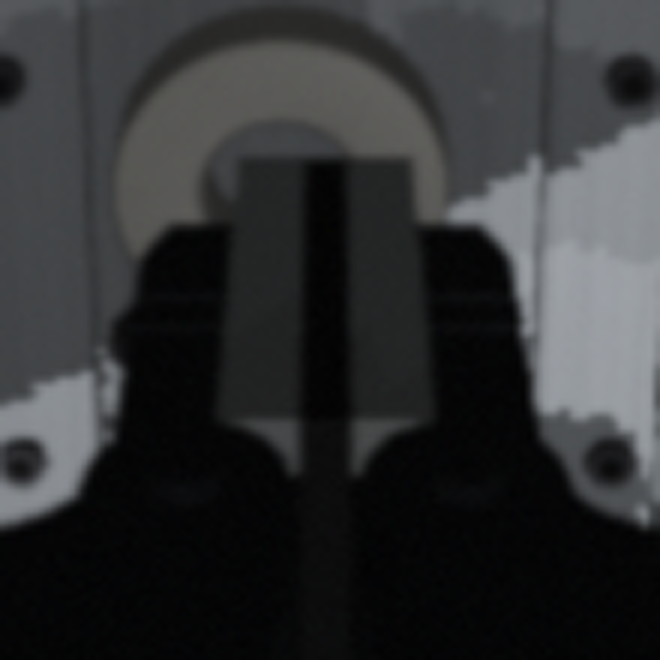

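```bash
python3 - <<'E'
from h import *
s=robot.snapshot("wrist"); C=cloud(s); o,T=where(); tip=o["ee_pos"]+17*T[:,2]
for v in (243,246,247,248,250,255,262,270,280,288,292):
  print(v,[((C[v,u]-tip)@T).round(1).tolist() for u in (243,247,255,262,266)])
# widths at v=250 row & right dark backs
for u in (225,230,235,238,241,244,265,268,271,274,280,285): print(u,((C[265,u]-tip)@T).round(1))
E
```

```text
t 2.33 tip fix [ 39.6   0.5 105.3] force fix [0.2 0.6 0.9] grip 0.0
243 [[-44.6, -9.8, 81.6], [-44.4, -6.5, 81.2], [-38.6, -0.0, 69.9], [-38.6, 5.5, 69.8], [-38.9, 8.6, 70.4]]
246 [[11.8, -6.0, -30.8], [11.6, -4.1, -30.4], [11.9, -0.5, -31.0], [11.8, 2.7, -30.8], [11.8, 4.5, -30.9]]
247 [[12.1, -5.9, -32.3], [11.7, -4.1, -31.5], [11.8, -0.5, -31.7], [12.1, 2.7, -32.4], [12.6, 4.4, -33.2]]
248 [[12.2, -5.9, -33.5], [12.0, -4.1, -33.0], [12.4, -0.5, -33.9], [12.2, 2.6, -33.5], [12.1, 4.5, -33.2]]
250 [[12.4, -5.8, -35.6], [12.1, -4.1, -35.2], [11.7, -0.5, -34.4], [12.0, 2.6, -35.0], [12.1, 4.4, -35.2]]
255 [[12.1, -5.7, -39.7], [11.6, -4.0, -38.6], [11.7, -0.5, -38.9], [12.1, 2.5, -39.5], [11.8, 4.3, -39.1]]
262 [[11.8, -5.6, -45.0], [11.7, -3.9, -44.8], [12.9, -0.6, -46.9], [12.0, 2.4, -45.4], [11.9, 4.0, -45.1]]
270 [[11.7, -5.4, -51.1], [12.1, -3.8, -51.7], [12.0, -0.6, -51.6], [12.1, 2.2, -51.8], [12.1, 3.8, -51.6]]
280 [[12.0, -5.2, -58.6], [11.8, -3.6, -58.4], [11.9, -0.6, -58.5], [12.0, 2.1, -58.7], [12.6, 3.5, -59.6]]
288 [[11.8, -5.0, -63.5], [12.4, -3.5, -64.4], [12.1, -0.6, -64.0], [12.6, 1.9, -64.7], [12.2, 3.4, -64.1]]
292 [[11.1, -5.0, -64.9], [11.4, -3.5, -65.4], [10.3, -0.6, -63.9], [10.6, 1.9, -64.4], [12.3, 3.3, -66.7]]
225 [  7.7 -13.5 -40.6]
230 [  7.7 -11.4 -40.5]
235 [  8.1  -9.2 -41.2]
238 [ 12.1  -7.5 -47.9]
241 [ 12.   -6.3 -47.8]
244 [ 12.7  -5.  -48.9]
265 [ 12.9   3.5 -49.2]
268 [ 11.5   4.8 -46.9]
271 [  8.    6.4 -41.1]
274 [  8.1   7.7 -41.2]
280 [  7.5  10.4 -40.3]
285 [  7.9  12.5 -40.9]
```

```bash
python3 - <<'E'
from h import *
s=robot.snapshot("scene"); C=cloud(s); o,T=where(); tip=o["ee_pos"]+17*T[:,2]
for z in (-64,-31,-17,0): 
  p=proj(s,tip+T@[0,0,z])[0]; print(z,p.round(1),((p-[180,130])*4.2).round(0))
for v in range(146,160,2): print(v,[((C[v,u]-tip)@T).round(0).tolist() for u in (216,219,222,225)])
save(s,"scene3.png",(150,80,310,200),4.5)
E
```

```text
t 2.38 tip fix [ 39.7   0.4 105.1] force fix [ 0.8 -0.8  0.4] grip 0.0
-64 [218.  139.5] [160.  40.]
-31 [219.4 153.8] [165. 100.]
-17 [219.9 159.7] [168. 125.]
0 [220.6 166.6] [170. 154.]
146 [[-7.0, -6.0, -55.0], [-11.0, -1.0, -57.0], [-11.0, 4.0, -56.0], [-8.0, 11.0, -52.0]]
148 [[-6.0, -6.0, -50.0], [-10.0, -1.0, -52.0], [-11.0, 4.0, -51.0], [-9.0, 10.0, -48.0]]
150 [[-7.0, -7.0, -46.0], [-13.0, -2.0, -49.0], [-10.0, 4.0, -46.0], [-8.0, 10.0, -43.0]]
152 [[-7.0, -7.0, -42.0], [-10.0, -2.0, -43.0], [-13.0, 3.0, -43.0], [-8.0, 10.0, -38.0]]
154 [[-7.0, -8.0, -37.0], [-12.0, -3.0, -40.0], [-11.0, 3.0, -37.0], [185.0, 45.0, 109.0]]
156 [[180.0, 21.0, 106.0], [-11.0, -3.0, -34.0], [-12.0, 3.0, -34.0], [172.0, 42.0, 105.0]]
158 [[171.0, 20.0, 105.0], [-9.0, -3.0, -28.0], [165.0, 33.0, 104.0], [164.0, 40.0, 105.0]]
```

View pics/scene3.png

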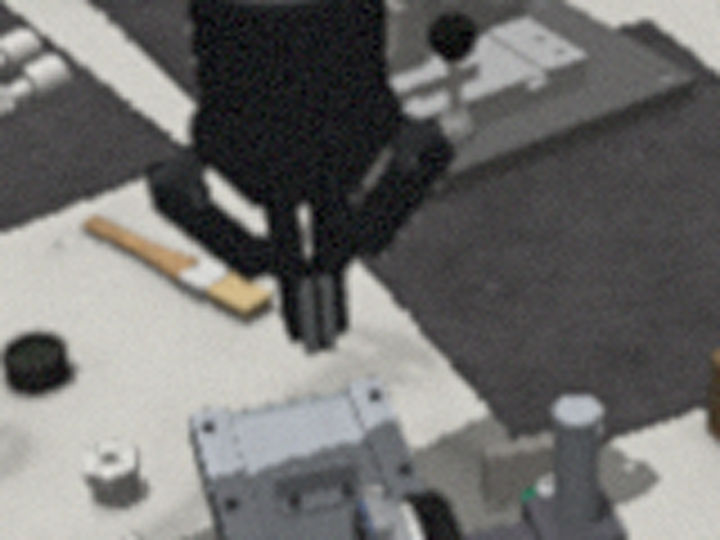

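Two findings so far. Both cameras put the shut fingertips about 30 mm higher than the stated offset, so I'll use the measured tip and descend carefully. My pixel readings also mixed snapshots taken while the arm was still settling, so I'll re-measure from a single settled image.

```bash
python3 - <<'E'
from h import *
import pickle
s=robot.snapshot("wrist"); where(); pickle.dump(s,open("s.pkl","wb"))
save(s,"w2.png",(170,30,340,260),2.6*1.3); 
E
```

```text
t 2.42 tip fix [ 39.7   0.3 104.8] force fix [-0.5  0.2 -0.1] grip -0.1
```

View pics/w2.png

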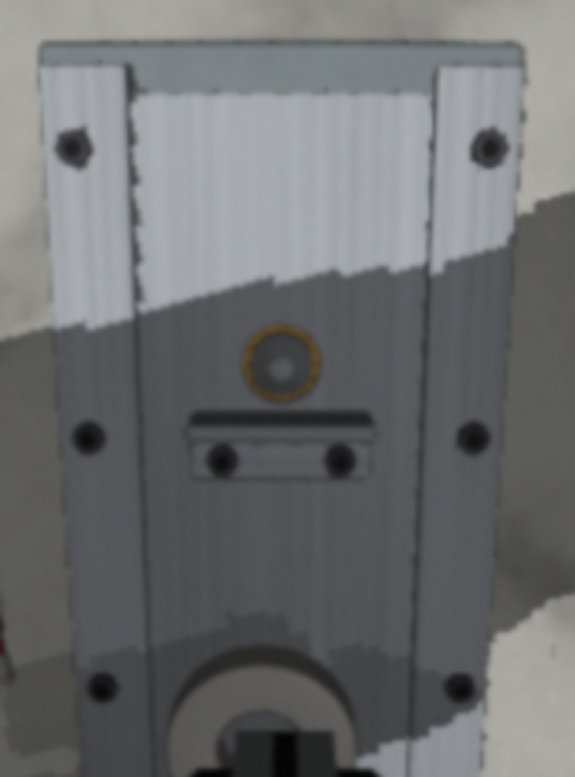

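```bash
python3 - <<'E'
from h import *
import pickle
s=pickle.load(open("s.pkl","rb")); f=3.38
def W(l,z): return fix(plane(s,np.array(l,float)/f+[170-.35,30-.35],z)).round(1).tolist()
print("rear edge",W([(40,43),(522,43)],21))
print("screws-",W([(73,148),(88,438),(102,688)],29)); print("screws+",W([(489,148),(472,438),(459,688)],29))
print("hole",W([(282,363)],24),"nose",W([(282,370)],30.5)); print("tab top edge",W([(188,430),(376,430)],40),"foot",W([(192,413),(372,413)],24))
print("ring outer top-edge: top,left,right",W([(261,664),(172,740),(354,740),(190,705),(336,705)],36))
E
```

```text
rear edge [[-68.2, -50.5, 21.0], [-68.3, 47.9, 21.0]]
screws- [[-47.6, -43.5, 29.0], [12.5, -43.5, 29.0], [72.7, -43.6, 29.0]]
screws+ [[-47.7, 40.8, 29.0], [12.5, 40.4, 29.0], [72.7, 40.6, 29.0]]
hole [[-3.0, -1.1, 24.0]] nose [[-2.6, -1.1, 30.5]]
tab top edge [[8.2, -20.7, 40.0], [8.2, 18.4, 40.0]] foot [[8.0, -21.1, 24.0], [8.0, 18.8, 24.0]]
ring outer top-edge: top,left,right [[63.3, -5.9, 36.0], [82.7, -26.7, 36.0], [82.7, 15.6, 36.0], [73.7, -22.3, 36.0], [73.7, 11.3, 36.0]]
```

```bash
cat >> h.py <<'E'
O=O+FX*(-2.5)+FY*(-1.3)
TIP=-13.
def where():
    o=robot.get_obs(); T=Rq(o["tcp_rot"]); tip=o["ee_pos"]+TIP*T[:,2]
    print("t",round(o["time_s"],2),"tip fix",fix(tip).round(1),"force fix",(o["force"]@F).round(1),"tq",(o["ft_torque"]@F).round(2))
    return o,T
def togo(fx,fy,tipz,tilt=0.):
    o,T=where()
    G=np.c_[-FX,FY,-FZ]; G=R.from_rotvec(-tilt*FY).as_matrix()@G
    P=O+F@[fx,fy,tipz]-TIP*G[:,2]
    print("travel",(T.T@(P-o["ee_pos"])/1000).round(4),"rot",R.from_matrix(T.T@G).as_rotvec().round(4))
E
python3 -c "
from h import *
togo(45,-2,60)"
```

```text
t 2.42 tip fix [ 42.3   1.5 134.8] force fix [-0.5  0.2 -0.1] tq [-0.04 -0.02  0.  ]
travel [-0.0028 -0.0037  0.0748] rot [ 0.0016 -0.0005  0.0007]
```

```bash
python3 -m inch '[{"travel":[-0.003,-0.0035,0.03],"rotation":[0,0,0],"grip":1},{"travel":[-0.003,-0.0035,0.06],"rotation":[0,0,0],"grip":1},{"travel":[-0.003,-0.0035,0.075],"rotation":[0,0,0],"grip":1},{"travel":[-0.003,-0.0035,0.075],"rotation":[0,0,0],"grip":1}]'; python3 -c "
from h import *
togo(45,-2,29)
s=robot.snapshot('wrist'); save(s,'w3.png',None,1.5)
s=robot.snapshot('scene'); save(s,'scene4.png',(170,110,310,250),4.2)"
```

```text
time_s: 2.92
ee_pos: [519.5, 133.5, 46.4]
tcp_rot: [0.0, 0.794, 0.608, 0.0]
force: [0.2, 0.6, -0.4]
grip_width: -0.0
t 2.92 tip fix [45.3 -2.2 59.4] force fix [-0.6  0.  -0.4] tq [ 0.   -0.04 -0.01]
travel [0.0003 0.0002 0.0304] rot [0.0001 0.     0.0007]
```

View pics/w3.png

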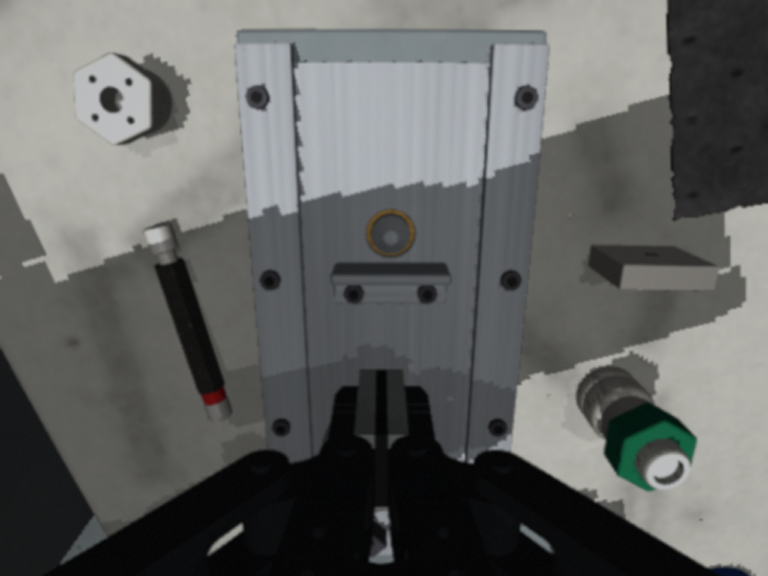

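View pics/scene4.png

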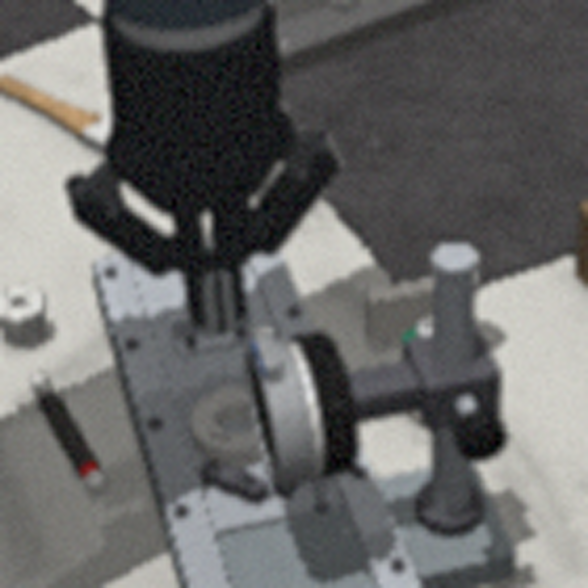

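The wrist view shows the fingers clear between tab and ring, with no contact yet even though the nominal tip would be at 29 mm. That supports the measured tip, so I'll continue down.

```bash
python3 -m inch '[{"travel":[0,0,0.010],"rotation":[0,0,0],"grip":1},{"travel":[0,0,0.020],"rotation":[0,0,0],"grip":1},{"travel":[0,0,0.022],"rotation":[0,0,0],"grip":1}]'; python3 -c "
from h import *
togo(45,-2,29)
s=robot.snapshot('scene'); save(s,'scene5.png',(170,110,310,250),4.2)
C=cloud(s);o,T=where();tip=o['ee_pos']+TIP*T[:,2]
for z in (-10,0,10,30):print(z,((proj(s,tip+T@[-11,0,z])-[170,110])*4.2).round(0))"
```

```text
time_s: 3.4
ee_pos: [520.0, 133.6, 24.8]
tcp_rot: [0.0, 0.794, 0.608, 0.001]
force: [-0.5, 0.1, -0.2]
grip_width: -0.0
t 3.4 tip fix [45.2 -1.7 37.8] force fix [ 0.1 -0.5 -0.2] tq [ 0.03 -0.02  0.02]
travel [ 0.0002 -0.0003  0.0088] rot [ 0.0013 -0.0004  0.0007]
t 3.45 tip fix [45.2 -1.6 37.9] force fix [ 0.2  0.1 -0.1] tq [-0.02 -0.01 -0.02]
-10 [[221. 350.]]
0 [[222. 365.]]
10 [[223. 380.]]
30 [[226. 410.]]
```

View pics/scene5.png

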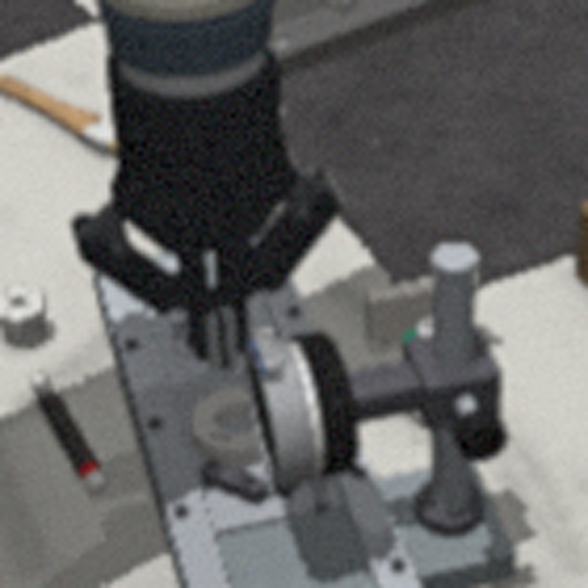

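No contact with the nominal tip at 8 mm, well below the plate, so the measured tip offset is confirmed. I'll lower to tip z≈29.5 and approach the ring.

```bash
python3 -m inch '[{"travel":[0,0,0.004],"rotation":[0,0,0],"grip":1},{"travel":[0,0,0.008],"rotation":[0,0,0],"grip":1},{"travel":[-0.004,0,0.0085],"rotation":[0,0,0],"grip":1},{"travel":[-0.007,0,0.0085],"rotation":[0,0,0],"grip":1},{"travel":[-0.010,0,0.0085],"rotation":[0,0,0],"grip":1},{"travel":[-0.0125,0,0.0085],"rotation":[0,0,0],"grip":1},{"travel":[-0.015,0,0.0085],"rotation":[0,0,0],"grip":1}]'; python3 -c "
from h import *
togo(65.5,-1,29)
s=robot.snapshot('scene'); save(s,'scene6.png',(190,150,290,250),6)
s=robot.snapshot('wrist'); save(s,'w6.png',None,1.5)"
```

```text
time_s: 4.32
ee_pos: [516.3, 119.0, 16.5]
tcp_rot: [0.0, 0.794, 0.608, 0.001]
force: [0.4, 1.1, 0.8]
grip_width: 0.1
t 4.33 tip fix [60.2 -1.5 29.5] force fix [-1.2  0.1  0.8] tq [-0.03  0.19 -0.04]
travel [-0.0053  0.0005  0.0005] rot [ 0.0016 -0.0007  0.0006]
```

View pics/scene6.png

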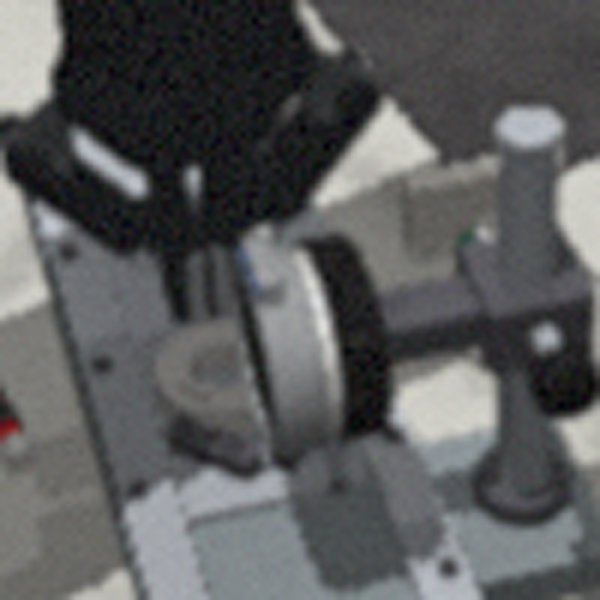

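View pics/w6.png

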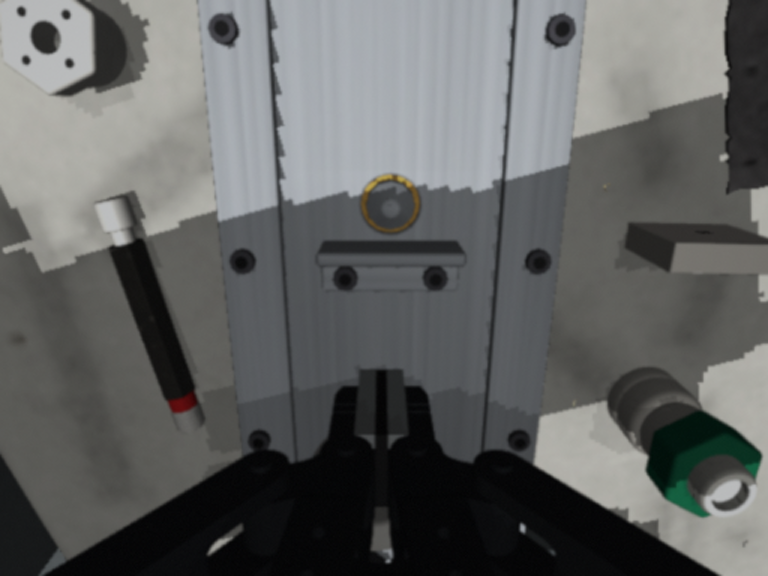

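The ring is moving at about 1 N and has reached the −y fence at (215,430). I'll keep pushing in small steps and watch the force.

```bash
python3 -m inch '[{"travel":[-0.001,0,0],"rotation":[0,0,0],"grip":1},{"travel":[-0.002,0,0],"rotation":[0,0,0],"grip":1},{"travel":[-0.003,0,0],"rotation":[0,0,0],"grip":1},{"travel":[-0.003,0,0],"rotation":[0,0,0],"grip":1}]'; python3 -c "
from h import *
where()"; python3 -m inch '[{"travel":[-0.001,0,0],"rotation":[0,0,0],"grip":1},{"travel":[-0.0015,0,0],"rotation":[0,0,0],"grip":1},{"travel":[-0.0015,0,0],"rotation":[0,0,0],"grip":1}]'; python3 -c "
from h import *
where()"
```

```text
time_s: 4.92
ee_pos: [515.6, 116.0, 16.6]
tcp_rot: [0.001, 0.794, 0.608, 0.001]
force: [0.8, 2.2, -0.4]
grip_width: 0.1
t 4.92 tip fix [63.3 -1.4 29.6] force fix [-2.4  0.2 -0.4] tq [ 0.24  0.29 -0.03]
time_s: 5.3
ee_pos: [515.4, 114.6, 16.6]
tcp_rot: [0.001, 0.794, 0.608, 0.001]
force: [1.8, 1.8, -1.5]
grip_width: 0.2
t 5.3 tip fix [64.7 -1.2 29.6] force fix [-2.2  1.3 -1.5] tq [0.29 0.53 0.03]
```

```bash
python3 -m inch '[{"travel":[-0.001,0,0],"rotation":[0,0,0],"grip":1},{"travel":[-0.0015,0,0],"rotation":[0,0,0],"grip":1},{"travel":[-0.0015,0,0],"rotation":[0,0,0],"grip":1}]'; python3 -c "
from h import *
where()
s=robot.snapshot('scene'); save(s,'scene7.png',(190,150,290,250),6)
s=robot.snapshot('top'); save(s,'top7.png',(200,180,310,260),6)
s=robot.snapshot('wrist'); save(s,'w7.png',(200,80,330,220),5)"
```

```text
time_s: 5.68
ee_pos: [515.7, 113.4, 16.9]
tcp_rot: [0.001, 0.794, 0.608, 0.002]
force: [3.6, 3.9, 0.5]
grip_width: 0.0
t 5.67 tip fix [65.8 -0.6 29.9] force fix [-4.7  2.5  0.5] tq [0.54 1.09 0.02]
```

View pics/scene7.png

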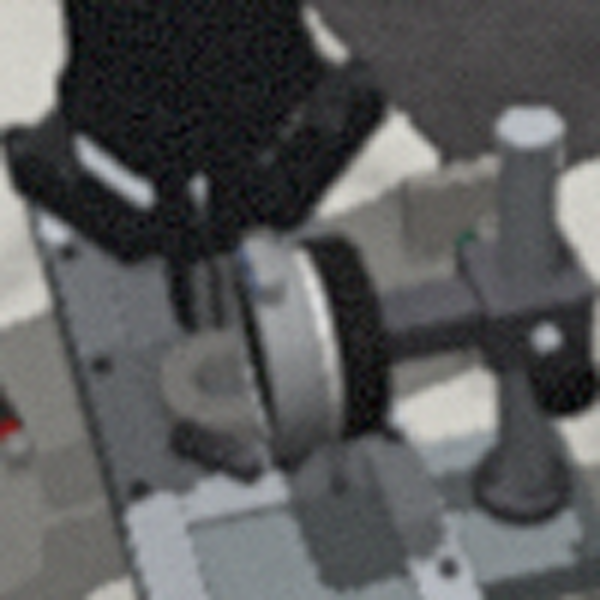

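View pics/w7.png

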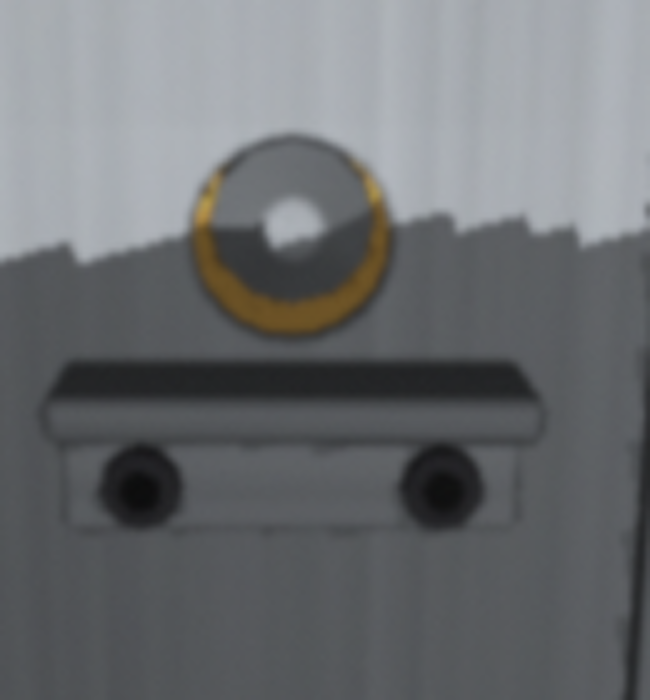

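View pics/top7.png

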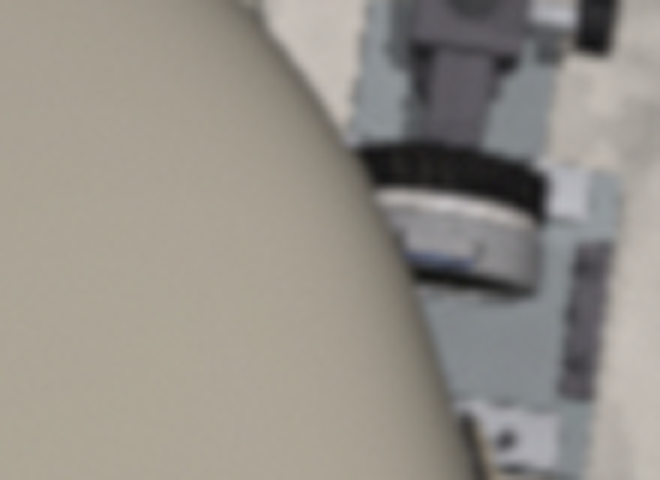

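The shuttle has taken up its play: the plunger now bears on the rear of the hole, with the gold crescent on the +x side. The push is at 4.7 N with a +y drag, so the ring is sliding along the −y fence towards centre. I'll help it with a little +y motion.

```bash
python3 -m inch '[{"travel":[-0.0005,0.001,0],"rotation":[0,0,0],"grip":1},{"travel":[-0.001,0.002,0],"rotation":[0,0,0],"grip":1},{"travel":[-0.001,0.003,0],"rotation":[0,0,0],"grip":1},{"travel":[-0.001,0.003,0],"rotation":[0,0,0],"grip":1}]'; python3 -c "
from h import *
where()
s=robot.snapshot('scene'); save(s,'scene8.png',(190,150,290,250),6)"
```

```text
time_s: 6.32
ee_pos: [518.1, 111.5, 16.7]
tcp_rot: [0.001, 0.794, 0.608, 0.001]
force: [1.0, 1.0, -0.7]
grip_width: -0.1
t 6.33 tip fix [67.   2.2 29.7] force fix [-1.2  0.7 -0.7] tq [ 0.29  0.38 -0.01]
```

View pics/scene8.png

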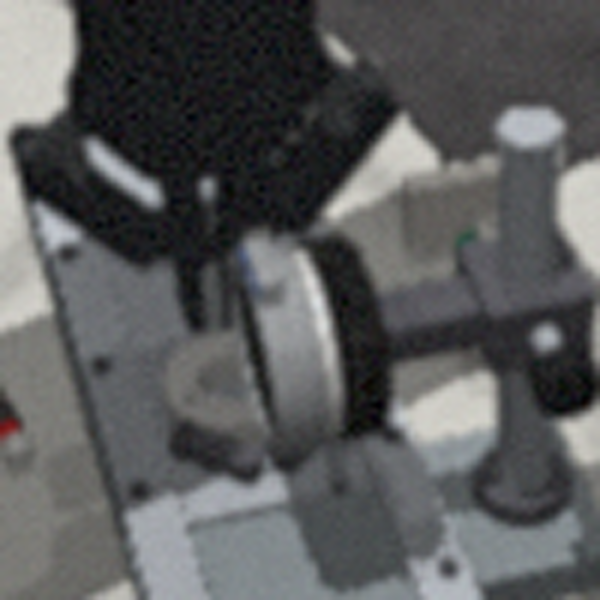

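```bash
python3 -m inch '[{"travel":[-0.001,0,0],"rotation":[0,0,0],"grip":1},{"travel":[-0.0015,0,0],"rotation":[0,0,0],"grip":1},{"travel":[-0.0015,0,0],"rotation":[0,0,0],"grip":1}]'; python3 -c "
from h import *
where()"
```

```text
time_s: 6.75
ee_pos: [518.5, 110.6, 17.0]
tcp_rot: [0.001, 0.794, 0.608, 0.003]
force: [4.1, 5.8, -0.3]
grip_width: 0.1
t 6.75 tip fix [67.8  2.8 30. ] force fix [-6.7  2.5 -0.3] tq [ 0.6   1.34 -0.01]
```

```bash
python3 -m inch '[{"travel":[0,0.001,0],"rotation":[0,0,0],"grip":1},{"travel":[0,0.002,0],"rotation":[0,0,0],"grip":1},{"travel":[0,0.0025,0],"rotation":[0,0,0],"grip":1},{"travel":[0,0.0025,0],"rotation":[0,0,0],"grip":1}]'; python3 -c "
from h import *
where()"; python3 -m inch '[{"travel":[-0.001,0,0],"rotation":[0,0,0],"grip":1},{"travel":[-0.001,0,0],"rotation":[0,0,0],"grip":1}]'; python3 -c "
from h import *
where()
s=robot.snapshot('scene'); save(s,'scene9.png',(190,150,290,250),6)"
```

```text
time_s: 7.25
ee_pos: [520.7, 109.8, 16.9]
tcp_rot: [0.001, 0.794, 0.608, 0.002]
force: [1.3, -0.1, -0.1]
grip_width: -0.0
t 7.25 tip fix [68.   5.1 29.9] force fix [-0.2  1.3 -0.1] tq [-0.03  0.14 -0.02]
time_s: 7.5
ee_pos: [520.9, 109.0, 17.1]
tcp_rot: [0.001, 0.794, 0.608, 0.003]
force: [2.2, 3.1, 0.1]
grip_width: -0.3
t 7.5 tip fix [68.7  5.5 30.1] force fix [-3.6  1.3  0.1] tq [ 0.26  0.87 -0.02]
```

View pics/scene9.png

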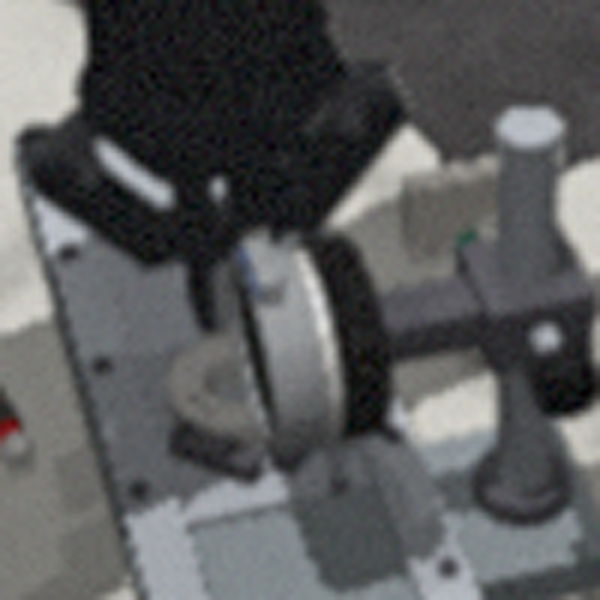

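I'll back off and look.

```bash
python3 -m inch '[{"travel":[0.008,-0.003,-0.002],"rotation":[0,0,0],"grip":1},{"travel":[0.016,-0.005,-0.02],"rotation":[0,0,0],"grip":1},{"travel":[0.0,-0.005,-0.07],"rotation":[0,0,0],"grip":1},{"travel":[-0.02,-0.005,-0.13],"rotation":[0,0,0],"grip":1},{"travel":[-0.02,-0.005,-0.18],"rotation":[0,0,0],"grip":1},{"travel":[-0.02,-0.005,-0.2],"rotation":[0,0,0],"grip":1},{"travel":[-0.02,-0.005,-0.2],"rotation":[0,0,0],"grip":1}]'; python3 -c "
from h import *
import pickle
where()
s=robot.snapshot('scene'); save(s,'scene10.png',(190,150,290,250),6)
s=robot.snapshot('wrist'); save(s,'w10.png',None,1.5);pickle.dump(s,open('s.pkl','wb'))
s=robot.snapshot('top'); save(s,'top10.png',(140,150,320,280),4.4)"
```

```text
time_s: 8.43
ee_pos: [510.1, 90.7, 218.3]
tcp_rot: [0.002, 0.794, 0.608, 0.004]
force: [0.6, -0.4, -0.7]
grip_width: 0.1
t 8.43 tip fix [ 8.920e+01 -2.000e-01  2.313e+02] force fix [ 0.2  0.7 -0.7] tq [-0.02 -0.01 -0.02]
```

View pics/scene10.png

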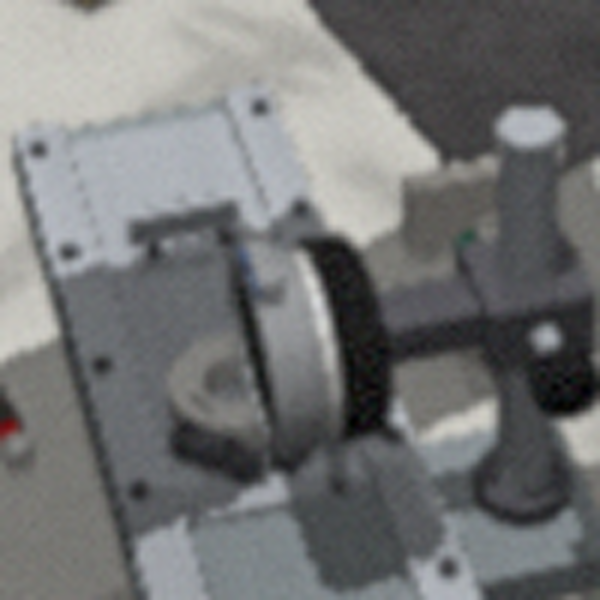

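View pics/w10.png

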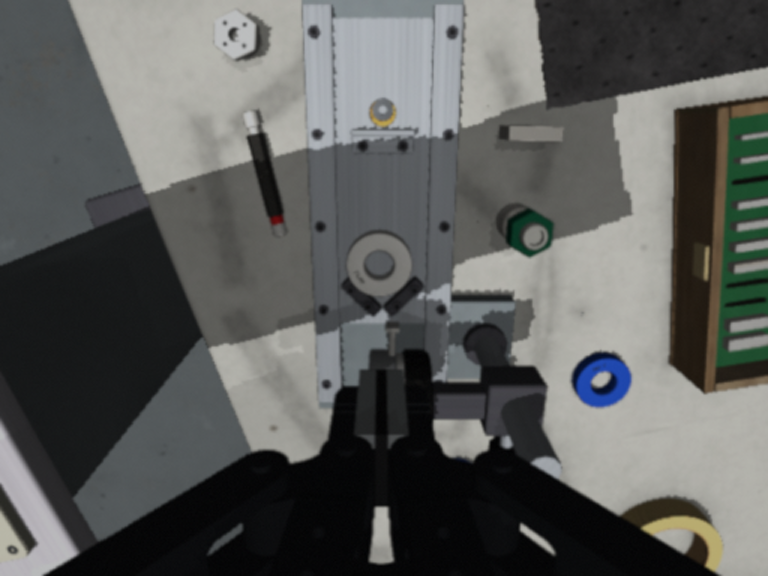

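```bash
python3 - <<'E'
from h import *
import pickle
s=robot.snapshot('wrist'); where(); pickle.dump(s,open('s.pkl','wb'))
save(s,'w11.png',(205,55,310,225),4.5)
E
```

```text
t 8.62 tip fix [ 89.5  -1.1 228.5] force fix [-1.   0.4  0.3] tq [-0.01 -0.02  0.05]
```

View pics/w11.png

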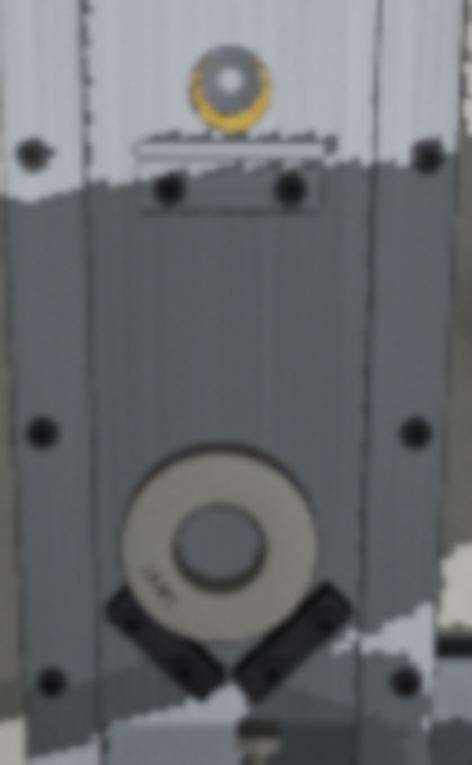

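The ring rests on the −y fence, but its centre is at (219,545) against a centre line of about 230. It's still roughly 2 mm short of the +y fence. I'll quantify that.

```bash
python3 - <<'E'
from h import *
import pickle
s=pickle.load(open('s.pkl','rb'))
def W(l,z): return fix(plane(s,np.array(l,float)/4.5+[205-.4,55-.4],z)).round(1).tolist()
print("ring l,r,top,bot",W([(123,545),(317,545),(219,449),(219,640)],36))
print("hole",W([(230,88)],24),"nose",W([(230,78)],30.5))
print("screws",W([(42,433),(415,433),(33,154),(428,156),(51,683),(405,683)],29))
print("fence tops: outer/inner corners L",W([(128,588),(228,682)],34),"R",W([(333,584),(237,682)],34))
E
```

```text
ring l,r,top,bot [[99.3, -24.0, 36.0], [99.3, 19.8, 36.0], [77.3, -2.4, 36.0], [122.0, -2.3, 36.0]]
hole [[1.5, -0.0, 24.0]] nose [[-0.5, -0.1, 30.5]]
screws [[75.2, -42.1, 29.0], [75.1, 41.7, 29.0], [14.9, -42.0, 29.0], [15.2, 42.1, 29.0], [135.3, -42.2, 29.0], [135.3, 41.9, 29.0]]
fence tops: outer/inner corners L [[110.1, -23.2, 34.0], [133.1, -0.2, 34.0]] R [[109.1, 23.7, 34.0], [133.1, 1.9, 34.0]]
```

The ring centre is at (99.6, −2.2) and the seat, with the play taken up, is at about (101.5, 0). A flat push sticks on friction. I'll open the fingers to a gap of about 22 mm so they form a centring nest, lean the gripper body back from the gauge, and push again on the centre line.

```bash
python3 -c "
from h import *
togo(45,0.3,130,0.12)
togo(45,0.3,60,0.12)"
```

```text
t 8.62 tip fix [ 89.5  -1.1 228.5] force fix [-1.   0.4  0.3] tq [-0.01 -0.02  0.05]
travel [0.0426 0.0013 0.0985] rot [ 0.0019 -0.1226  0.0008]
t 8.62 tip fix [ 89.5  -1.1 228.5] force fix [-1.   0.4  0.3] tq [-0.01 -0.02  0.05]
travel [0.0425 0.0011 0.1685] rot [ 0.0019 -0.1226  0.0008]
```

```bash
python3 -m inch '[{"travel":[0.042,0.001,0],"rotation":[0.002,-0.06,0],"grip":0.74},{"travel":[0.0426,0.001,0.05],"rotation":[0.002,-0.122,0],"grip":0.74},{"travel":[0.0426,0.001,0.0985],"rotation":[0.002,-0.122,0],"grip":0.74},{"travel":[0.0426,0.001,0.15],"rotation":[0.002,-0.122,0],"grip":0.74},{"travel":[0.0426,0.001,0.1685],"rotation":[0.002,-0.122,0],"grip":0.74},{"travel":[0.0426,0.001,0.1685],"rotation":[0.002,-0.122,0],"grip":0.74}]'; python3 -c "
from h import *
togo(45,0.3,30,0.12)
s=robot.snapshot('wrist'); save(s,'w12.png',None,1.5)
C=cloud(s);o,T=where();tip=o['ee_pos']+TIP*T[:,2]
for u in (225,230,234,238,272,276,280,285): print(u,[((C[v,u]-tip)@T).round(1).tolist() for v in (240,244,248,252,256)])"
```

```text
time_s: 9.38
ee_pos: [519.8, 131.7, 44.8]
tcp_rot: [0.035, 0.792, 0.607, -0.05]
force: [-0.1, 0.7, 0.1]
grip_width: 22.2
t 9.38 tip fix [45.5 -1.3 57.7] force fix [-0.7 -0.2  0.1] tq [ 0.01  0.12 -0.01]
travel [0.0038 0.0018 0.0274] rot [-0.0046  0.0016  0.0014]
t 9.43 tip fix [45.1 -0.4 59.2] force fix [-1.   0.7  0. ] tq [ 0.01  0.13 -0.02]
225 [[-3.4, -18.6, 36.4], [-5.9, -18.7, 36.4], [11.7, -15.1, -1.3], [11.6, -14.8, -4.9], [12.1, -14.4, -9.3]]
230 [[-3.1, -15.7, 35.7], [-5.6, -15.7, 35.7], [-8.7, -15.9, 36.7], [-11.7, -16.0, 37.4], [4.1, -13.4, 4.8]]
234 [[-3.0, -13.4, 35.6], [-5.7, -13.5, 35.9], [-9.0, -13.6, 37.3], [-11.5, -13.6, 37.1], [-14.3, -13.7, 37.4]]
238 [[-3.1, -11.1, 35.8], [-5.7, -11.2, 35.9], [-8.6, -11.3, 36.5], [-11.4, -11.3, 37.0], [-14.7, -11.4, 38.1]]
272 [[-3.3, 8.2, 36.2], [-5.9, 8.3, 36.3], [-8.8, 8.3, 37.0], [-11.5, 8.4, 37.2], [-14.8, 8.5, 38.4]]
276 [[-3.4, 10.5, 36.4], [-6.1, 10.6, 36.8], [-8.5, 10.6, 36.4], [-11.4, 10.7, 37.0], [-13.8, 10.7, 36.6]]
280 [[-3.1, 12.7, 35.8], [-6.0, 12.9, 36.5], [12.7, 9.6, -3.2], [12.3, 9.4, -6.0], [11.7, 9.2, -8.5]]
285 [[-2.8, 15.5, 35.2], [-5.7, 15.7, 35.9], [11.9, 11.9, -1.7], [11.8, 11.6, -5.2], [11.9, 11.3, -8.8]]
```

View pics/w12.png

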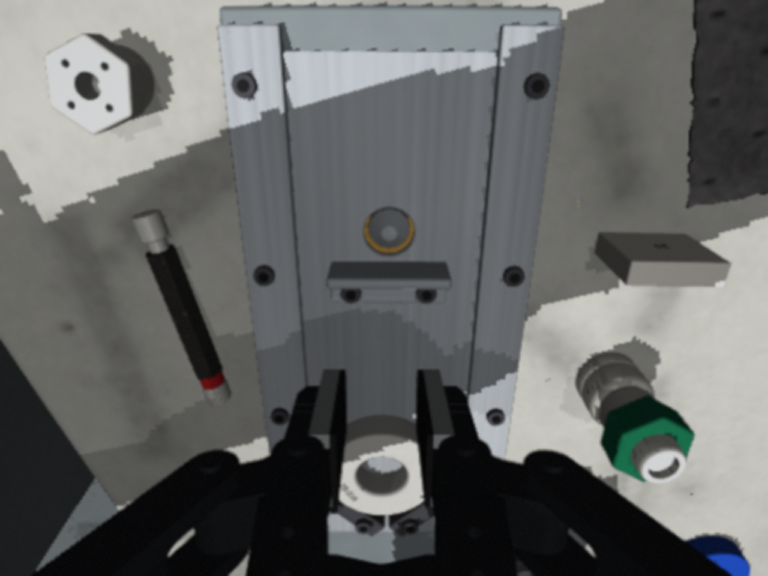

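The wrist view now shows the ring through the finger gap, with the V behind it at (365–410,520). The gap centre sits about 1.5 mm to the −y side of the tool axis, so I'll target tool y ≈ +1.5.

```bash
python3 -m inch '[{"travel":[0.002,0.0015,0.015],"rotation":[0,0,0],"grip":0.74},{"travel":[0.0036,0.002,0.028],"rotation":[0,0,0],"grip":0.74},{"travel":[0.0036,0.002,0.029],"rotation":[0,0,0],"grip":0.74}]'; python3 -c "
from h import *
togo(60,1.5,30,0.12)
togo(69,1.5,30,0.12)"
```

```text
time_s: 9.8
ee_pos: [522.1, 131.2, 16.0]
tcp_rot: [0.035, 0.792, 0.607, -0.049]
force: [-0.2, 0.7, 0.1]
grip_width: 22.2
t 9.8 tip fix [45.3  1.  28.9] force fix [-0.6 -0.4  0.1] tq [-0.02  0.07  0.01]
travel [-0.0147  0.0005  0.0007] rot [-0.0037  0.0012  0.0011]
t 9.8 tip fix [45.3  1.  28.9] force fix [-0.6 -0.4  0.1] tq [-0.02  0.07  0.01]
travel [-0.0236  0.0005  0.0018] rot [-0.0037  0.0012  0.0011]
```

```bash
python3 -m inch '[{"travel":[-0.005,0.0005,0],"rotation":[0,0,0],"grip":0.74},{"travel":[-0.010,0.0005,0.0005],"rotation":[0,0,0],"grip":0.74},{"travel":[-0.015,0.0005,0.001],"rotation":[0,0,0],"grip":0.74},{"travel":[-0.018,0.0005,0.001],"rotation":[0,0,0],"grip":0.74},{"travel":[-0.020,0.0005,0.0015],"rotation":[0,0,0],"grip":0.74},{"travel":[-0.022,0.0005,0.0015],"rotation":[0,0,0],"grip":0.74},{"travel":[-0.022,0.0005,0.0015],"rotation":[0,0,0],"grip":0.74}]'; python3 -c "
from h import *
where()
s=robot.snapshot('wrist'); save(s,'w13.png',(200,200,312,384),4)"
```

```text
time_s: 10.68
ee_pos: [516.8, 109.8, 17.2]
tcp_rot: [0.035, 0.792, 0.607, -0.049]
force: [-0.9, 0.8, 0.1]
grip_width: 22.4
t 10.68 tip fix [67.4  1.5 30.1] force fix [-0.6 -1.1  0.1] tq [ 0.04  0.11 -0.01]
```

View pics/w13.png

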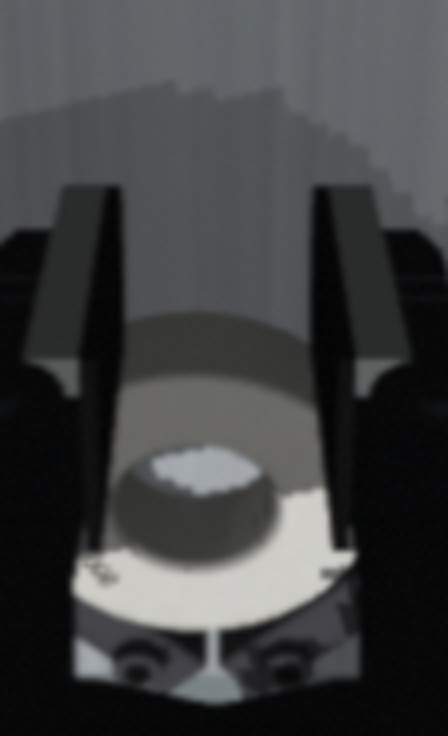

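The gap faces the ring: hole centre at about (195,500), V apex at x≈213. It's nearly in contact, so I'll advance gently.

```bash
python3 -m inch '[{"travel":[-0.001,0,0],"rotation":[0,0,0],"grip":0.74},{"travel":[-0.002,0,0],"rotation":[0,0,0],"grip":0.74},{"travel":[-0.002,0,0],"rotation":[0,0,0],"grip":0.74}]'; python3 -c "
from h import *
where()";  python3 -m inch '[{"travel":[-0.001,0,0],"rotation":[0,0,0],"grip":0.74},{"travel":[-0.0015,0,0],"rotation":[0,0,0],"grip":0.74},{"travel":[-0.0015,0,0],"rotation":[0,0,0],"grip":0.74}]';python3 -c "
from h import *
where()
s=robot.snapshot('wrist'); save(s,'w14.png',(200,200,312,384),4)"
```

```text
time_s: 11.1
ee_pos: [516.4, 107.9, 17.5]
tcp_rot: [0.035, 0.792, 0.607, -0.049]
force: [0.6, 0.4, 0.8]
grip_width: 22.1
t 11.1 tip fix [69.3  1.5 30.4] force fix [-0.6  0.4  0.8] tq [-0.01  0.11 -0.02]
time_s: 11.48
ee_pos: [516.0, 106.6, 17.6]
tcp_rot: [0.035, 0.792, 0.607, -0.049]
force: [1.2, 2.4, -0.4]
grip_width: 22.3
t 11.47 tip fix [70.7  1.6 30.5] force fix [-2.6  0.5 -0.4] tq [ 0.    0.4  -0.05]
```

View pics/w14.png

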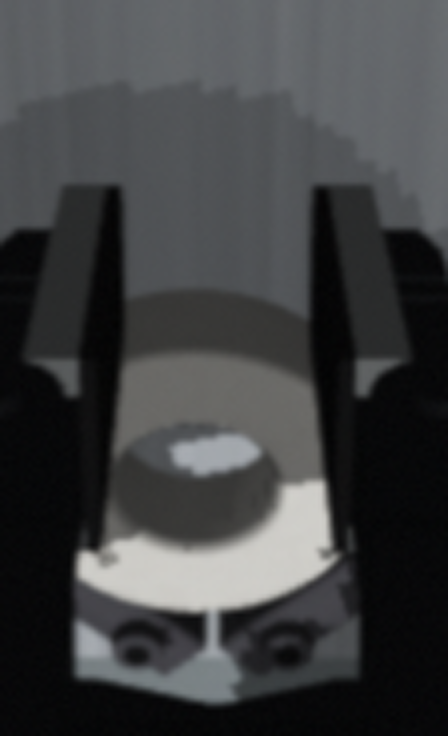

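```bash
python3 -m inch '[{"travel":[-0.001,0,0],"rotation":[0,0,0],"grip":0.74},{"travel":[-0.0015,0,0],"rotation":[0,0,0],"grip":0.74},{"travel":[-0.0015,0,0],"rotation":[0,0,0],"grip":0.74}]'; python3 -c "
from h import *
where()
s=robot.snapshot('wrist'); save(s,'w15.png',(200,200,312,384),4)"
```

```text
time_s: 11.9
ee_pos: [515.6, 105.0, 17.8]
tcp_rot: [0.035, 0.792, 0.607, -0.049]
force: [0.9, 0.9, 0.3]
grip_width: 22.0
t 11.9 tip fix [72.3  1.5 30.7] force fix [-1.1  0.6  0.3] tq [-0.04  0.34 -0.05]
```

View pics/w15.png

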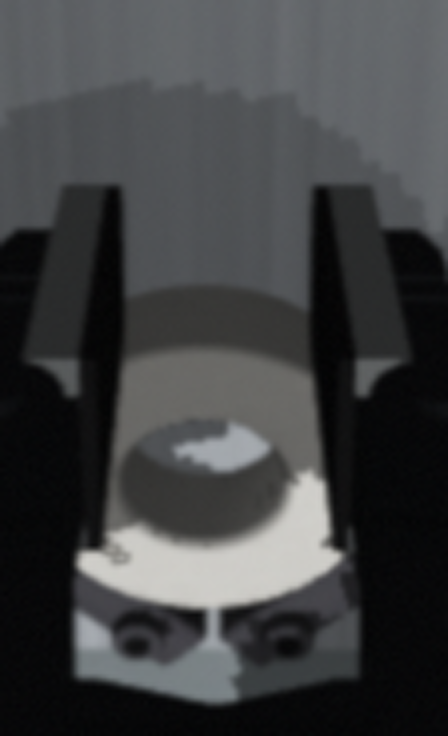

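Centring is working: the ring hole is now at x≈204 against an apex of 213, with low force. Continuing.

```bash
python3 -m inch '[{"travel":[-0.001,0,0],"rotation":[0,0,0],"grip":0.74},{"travel":[-0.001,0,0],"rotation":[0,0,0],"grip":0.74}]'; python3 -c "
from h import *
where()"; python3 -m inch '[{"travel":[-0.001,0,0],"rotation":[0,0,0],"grip":0.74},{"travel":[-0.001,0,0],"rotation":[0,0,0],"grip":0.74}]'; python3 -c "
from h import *
where()
s=robot.snapshot('wrist'); save(s,'w16.png',(200,200,312,384),4)"
```

```text
time_s: 12.2
ee_pos: [515.3, 104.1, 18.0]
tcp_rot: [0.035, 0.792, 0.607, -0.049]
force: [-0.2, 1.6, -0.6]
grip_width: 22.3
t 12.2 tip fix [73.3  1.5 30.9] force fix [-1.5 -0.6 -0.6] tq [ 0.01  0.46 -0.02]
time_s: 12.45
ee_pos: [515.3, 103.4, 18.2]
tcp_rot: [0.035, 0.792, 0.607, -0.049]
force: [1.7, 4.0, 0.3]
grip_width: 22.5
t 12.45 tip fix [73.9  1.7 31.1] force fix [-4.3  0.6  0.3] tq [ 0.06  1.11 -0.04]
```

View pics/w16.png

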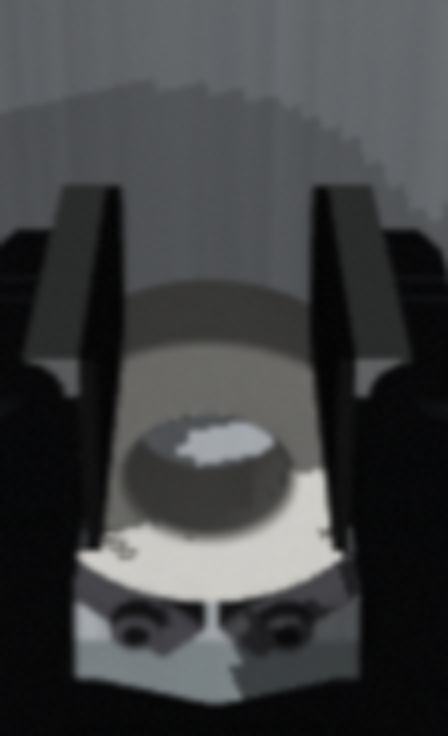

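```bash
python3 -m inch '[{"travel":[-0.001,0,0],"rotation":[0,0,0],"grip":0.74},{"travel":[-0.0013,0,0],"rotation":[0,0,0],"grip":0.74},{"travel":[-0.0013,0,0],"rotation":[0,0,0],"grip":0.74}]'; python3 -c "
from h import *
where()
s=robot.snapshot('wrist'); save(s,'w17.png',(200,200,312,384),4)"
```

```text
time_s: 12.88
ee_pos: [515.3, 103.0, 18.4]
tcp_rot: [0.035, 0.792, 0.608, -0.048]
force: [1.8, 7.2, -1.2]
grip_width: 22.5
t 12.88 tip fix [74.4  1.8 31.3] force fix [-7.5 -0.1 -1.2] tq [-0.11  1.68 -0.12]
```

View pics/w17.png

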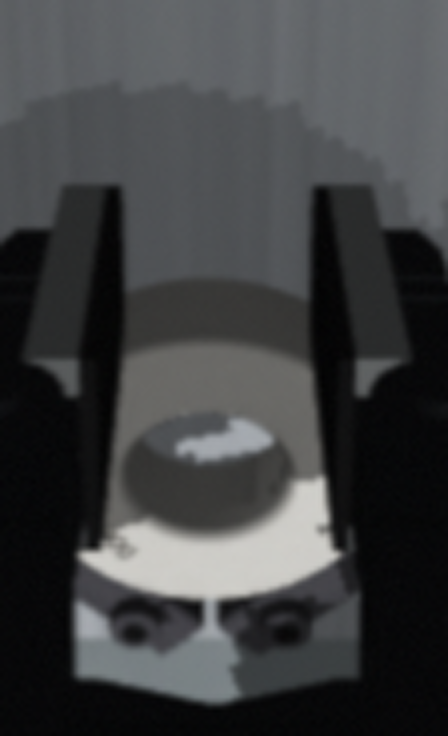

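The force rose to 7.5 N and the ring stopped moving, so it's bottomed in the V. I'll back off, rise and verify.

```bash
python3 -m inch '[{"travel":[0.008,0,-0.001],"rotation":[0,0,0],"grip":0.74},{"travel":[0.025,0,-0.02],"rotation":[0,0,0],"grip":0.74},{"travel":[0.025,0,-0.07],"rotation":[0,0.06,0],"grip":1},{"travel":[0.02,0,-0.13],"rotation":[0,0.12,0],"grip":1},{"travel":[0.01,0,-0.18],"rotation":[0,0.12,0],"grip":1},{"travel":[0.01,0,-0.18],"rotation":[0,0.12,0],"grip":1},{"travel":[0.01,0,-0.18],"rotation":[0,0.12,0],"grip":1}]'; python3 - <<'E'
from h import *
import pickle
s=robot.snapshot('wrist'); where(); pickle.dump(s,open('s.pkl','wb'))
save(s,'w18.png',(190,80,330,246),4)
E
```

```text
time_s: 13.8
ee_pos: [523.6, 132.8, 195.3]
tcp_rot: [-0.002, 0.794, 0.608, -0.001]
force: [-0.7, -0.2, -0.3]
grip_width: 0.2
t 13.85 tip fix [ 45.    1.7 207.7] force fix [-0.5 -0.3  0.1] tq [-0.03 -0.    0.04]
```

View pics/w18.png

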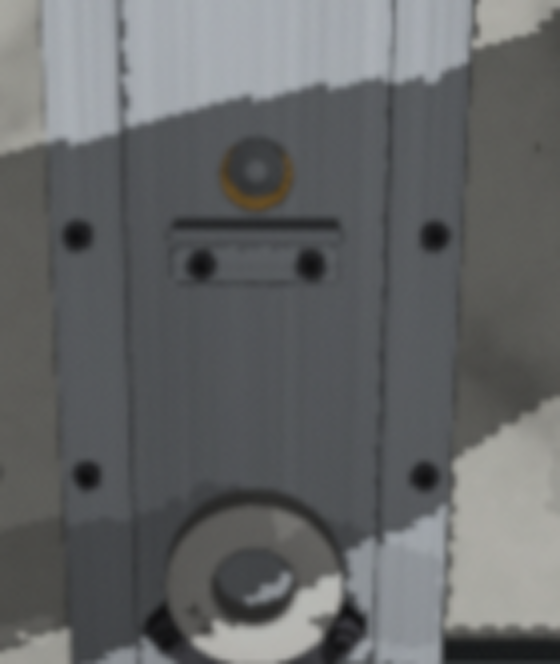

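```bash
python3 - <<'E'
from h import *
import pickle
s=pickle.load(open('s.pkl','rb'))
def W(l,z): return fix(plane(s,np.array(l,float)/4+[190-.4,80-.4],z)).round(1).tolist()
print("ring l,r,near",W([(167,580),(345,580),(256,501)],36)); print("hole",W([(256,174)],24),"nose",W([(256,167)],30.5),"tab foot",W([(256,221)],24)); print("screws",W([(77,236),(434,236),(87,476),(425,476)],29))
togo(-2.5,0.5,60)
E
```

```text
ring l,r,near [[100.3, -22.2, 36.0], [100.2, 22.4, 36.0], [79.1, 0.1, 36.0]]
hole [[1.4, -0.0, 24.0]] nose [[-1.1, -0.0, 30.5]] tab foot [[12.4, -0.0, 24.0]]
screws [[15.2, -42.1, 29.0], [15.0, 41.8, 29.0], [75.2, -42.1, 29.0], [75.0, 42.2, 29.0]]
t 13.85 tip fix [ 45.    1.7 207.7] force fix [-0.5 -0.3  0.1] tq [-0.03 -0.    0.04]
travel [ 0.0474 -0.0003  0.1477] rot [-0.0052 -0.0003  0.0011]
```

The ring centre is at (101.6, 0.1) against a seat at (101.4, 0.0), so it's seated and symmetric between the fences. Now I'll go above the plunger, with tip centre x=−1.5 so its front face is just behind the tab.

```bash
python3 -m inch '[{"travel":[0.0464,-0.0006,0],"rotation":[-0.005,0,0],"grip":1},{"travel":[0.0464,-0.0006,0.05],"rotation":[-0.005,0,0],"grip":1},{"travel":[0.0464,-0.0006,0.10],"rotation":[-0.005,0,0],"grip":1},{"travel":[0.0464,-0.0006,0.15],"rotation":[-0.005,0,0],"grip":1},{"travel":[0.0464,-0.0006,0.162],"rotation":[-0.005,0,0],"grip":1},{"travel":[0.0464,-0.0006,0.162],"rotation":[-0.005,0,0],"grip":1}]'; python3 -c "
from h import *
togo(-1.5,0.6,31)
s=robot.snapshot('scene'); save(s,'scene19.png',(190,120,300,220),6)
togo(-1.5,0.6,31)
s=robot.snapshot('top'); save(s,'top19.png',(140,150,320,280),4.4)"
```

```text
time_s: 14.6
ee_pos: [533.6, 178.1, 32.3]
tcp_rot: [-0.001, 0.794, 0.609, -0.001]
force: [-0.3, -0.5, 0.4]
grip_width: -0.1
t 14.6 tip fix [-1.4 -0.1 45.3] force fix [ 0.6 -0.1  0.4] tq [0.01 0.06 0.03]
travel [0.0002 0.0008 0.0143] rot [-0.0019  0.0006  0.0012]
t 14.65 tip fix [-1.7  0.7 46.5] force fix [-0.5  0.4  0.4] tq [ 0.02  0.02 -0.06]
travel [-0.0002 -0.0001  0.0155] rot [ 0.0003 -0.0005  0.0011]
```

View pics/scene19.png

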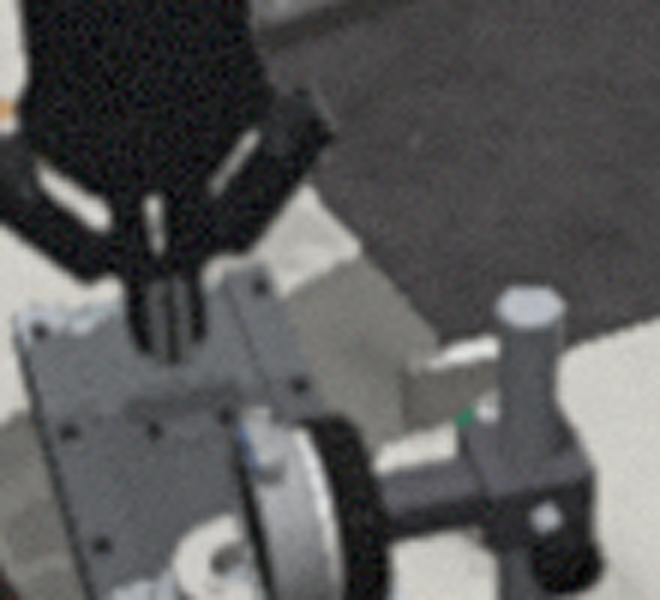

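The fingertip is just above and behind the tab. I'll descend in guarded steps.

```bash
python3 -m inch '[{"travel":[0,0,0.006],"rotation":[0,0,0],"grip":1},{"travel":[0,0,0.012],"rotation":[0,0,0],"grip":1},{"travel":[0,0,0.014],"rotation":[0,0,0],"grip":1},{"travel":[0,0,0.014],"rotation":[0,0,0],"grip":1}]'; python3 -c "
from h import *
where()";python3 -m inch '[{"travel":[0,0,0.001],"rotation":[0,0,0],"grip":1},{"travel":[0,0,0.002],"rotation":[0,0,0],"grip":1},{"travel":[0,0,0.003],"rotation":[0,0,0],"grip":1},{"travel":[0,0,0.003],"rotation":[0,0,0],"grip":1}]'; python3 -c "
from h import *
where()
s=robot.snapshot('wrist'); save(s,'w20.png',(190,80,330,260),4)"
```

```text
time_s: 15.2
ee_pos: [534.9, 178.3, 20.2]
tcp_rot: [0.0, 0.794, 0.609, 0.001]
force: [-0.6, -0.5, 0.6]
grip_width: 0.0
t 15.2 tip fix [-1.9  1.1 33.2] force fix [ 0.6 -0.4  0.6] tq [-0.09 -0.04  0.  ]
time_s: 15.7
ee_pos: [534.9, 178.3, 17.2]
tcp_rot: [0.0, 0.794, 0.608, 0.001]
force: [-0.3, -0.1, 3.4]
grip_width: -0.3
t 15.7 tip fix [-1.9  1.1 30.2] force fix [ 0.2 -0.3  3.4] tq [-0.16 -0.07  0.02]
```

View pics/w20.png

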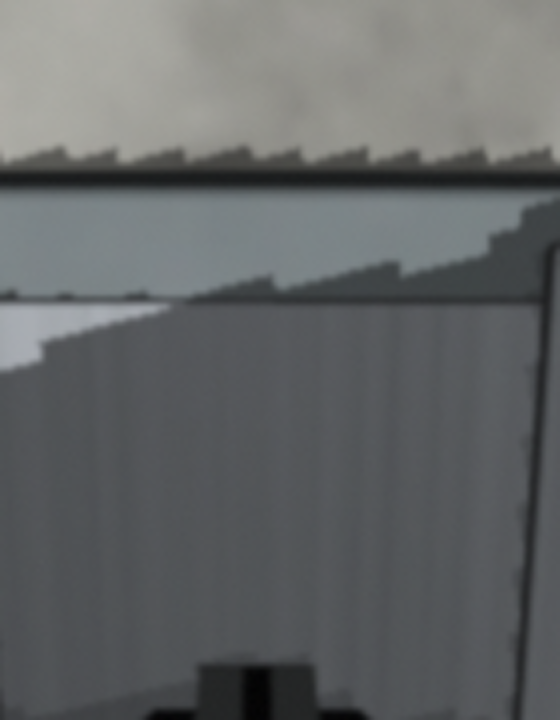

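Contact with the plunger is 3.4 N at tip z=30.2, as expected. Pressing down.

```bash
python3 -m inch '[{"travel":[0,0,0.001],"rotation":[0,0,0],"grip":1},{"travel":[0,0,0.002],"rotation":[0,0,0],"grip":1},{"travel":[0,0,0.003],"rotation":[0,0,0],"grip":1},{"travel":[0,0,0.004],"rotation":[0,0,0],"grip":1},{"travel":[0,0,0.005],"rotation":[0,0,0],"grip":1}]'; python3 -c "
from h import *
where()";python3 -m inch '[{"travel":[0,0,0.0005],"rotation":[0,0,0],"grip":1},{"travel":[0,0,0.001],"rotation":[0,0,0],"grip":1},{"travel":[0,0,0.0015],"rotation":[0,0,0],"grip":1}]'; python3 -c "
from h import *
where()"
```

```text
time_s: 16.38
ee_pos: [535.1, 178.3, 13.4]
tcp_rot: [0.001, 0.794, 0.609, 0.001]
force: [-7.9, -1.6, 25.1]
grip_width: -0.0
t 16.38 tip fix [-1.9  1.2 26.4] force fix [ 3.6 -7.2 25.1] tq [-1.46 -0.67  0.01]
time_s: 16.75
ee_pos: [535.1, 178.3, 13.4]
tcp_rot: [0.001, 0.794, 0.609, 0.002]
force: [-8.5, -2.0, 23.9]
grip_width: 0.3
t 16.75 tip fix [-1.9  1.2 26.4] force fix [ 4.2 -7.6 23.9] tq [-1.56 -0.78  0.06]
```

It stalled at displayed z=26.4. The spring force back-calculates to a true tip about 2 mm lower, so the fingertip is on the plate with the plunger level, and the extra ~19 N is plate contact. I'll ease off to a light press.

```bash
python3 -m inch '[{"travel":[0,0,0],"rotation":[0,0,0],"grip":1},{"travel":[0,0,0.0002],"rotation":[0,0,0],"grip":1},{"travel":[0,0,0.0002],"rotation":[0,0,0],"grip":1}]'; python3 -c "
from h import *
where()
s=robot.snapshot('wrist'); save(s,'w21.png',None,1.5)
s=robot.snapshot('scene'); save(s,'scene21.png',(190,120,300,220),6)"
```

```text
time_s: 17.12
ee_pos: [535.1, 178.3, 13.7]
tcp_rot: [0.001, 0.793, 0.609, 0.002]
force: [-2.8, -1.7, 10.7]
grip_width: -0.2
t 17.12 tip fix [-1.9  1.2 26.7] force fix [ 2.4 -2.3 10.7] tq [-0.69 -0.35  0.04]
```

View pics/scene21.png

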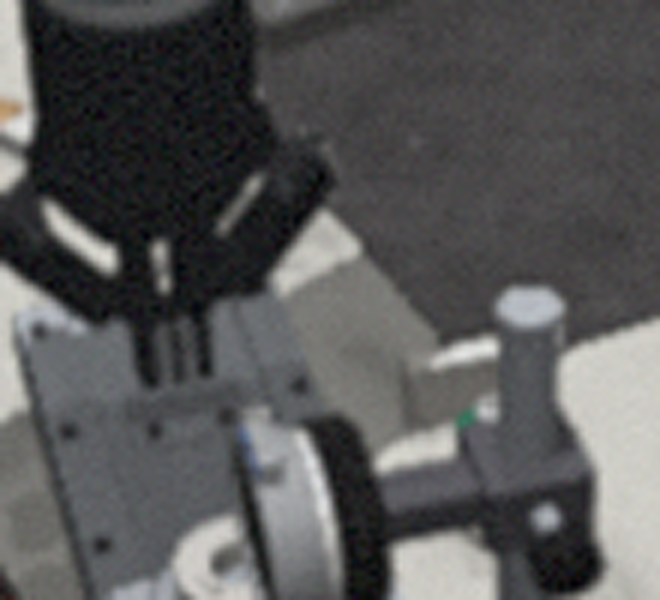

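View pics/w21.png

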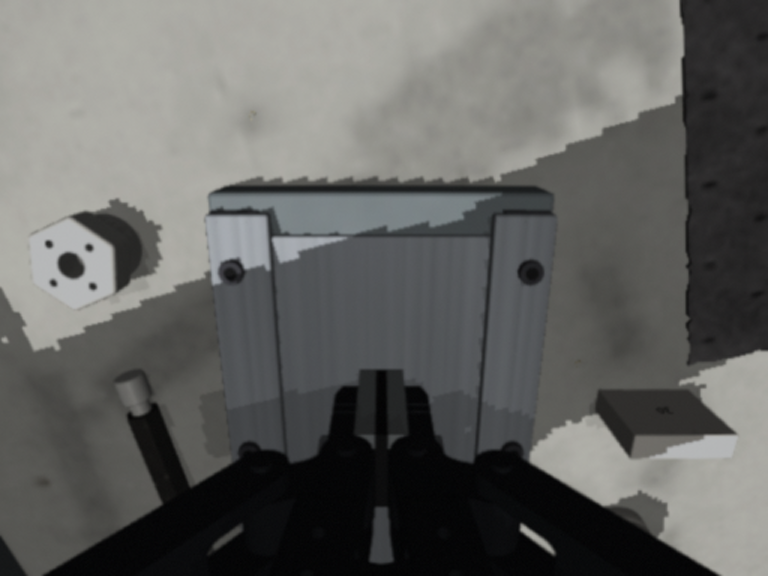

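Light press: 10.7 N total, with the gripper clear of everything else. Now I'll push +x gently.

```bash
python3 -m inch '[{"travel":[-0.001,-0.0005,0],"rotation":[0,0,0],"grip":1},{"travel":[-0.002,-0.0005,0],"rotation":[0,0,0],"grip":1},{"travel":[-0.003,-0.0005,0],"rotation":[0,0,0],"grip":1},{"travel":[-0.004,-0.0005,0],"rotation":[0,0,0],"grip":1}]'; python3 -c "
from h import *
where()"
```

```text
time_s: 17.73
ee_pos: [534.0, 174.9, 13.8]
tcp_rot: [0.001, 0.793, 0.609, 0.003]
force: [2.0, 5.7, 5.0]
grip_width: -0.2
t 17.73 tip fix [ 1.6  1.  26.8] force fix [-6.1  0.4  5. ] tq [0.06 1.2  0.03]
```

```bash
python3 -m inch '[{"travel":[-0.001,0,0.0003],"rotation":[0,0,0],"grip":1},{"travel":[-0.002,0,0.0003],"rotation":[0,0,0],"grip":1},{"travel":[-0.003,0,0.0003],"rotation":[0,0,0],"grip":1}]'; python3 -c "
from h import *
where()"
```

```text
time_s: 18.1
ee_pos: [533.5, 172.9, 13.7]
tcp_rot: [0.0, 0.793, 0.609, 0.003]
force: [0.9, 8.8, 5.0]
grip_width: 0.1
t 18.1 tip fix [ 3.8  1.1 26.7] force fix [-8.7 -1.4  5. ] tq [-0.26  1.78 -0.02]
```

```bash
python3 -m inch '[{"travel":[-0.001,0,0.0003],"rotation":[0,0,0],"grip":1},{"travel":[-0.002,0,0.0003],"rotation":[0,0,0],"grip":1},{"travel":[-0.003,0,0.0003],"rotation":[0,0,0],"grip":1}]'; python3 -c "
from h import *
where()
s=robot.snapshot('scene'); save(s,'scene22.png',(190,120,300,240),5)"
```

```text
time_s: 18.48
ee_pos: [533.4, 172.1, 13.8]
tcp_rot: [-0.001, 0.793, 0.609, 0.005]
force: [2.0, 16.1, 4.2]
grip_width: 0.1
t 18.48 tip fix [ 4.6  1.1 26.8] force fix [-16.   -2.2   4.2] tq [-0.43  3.15 -0.  ]
```

View pics/scene22.png

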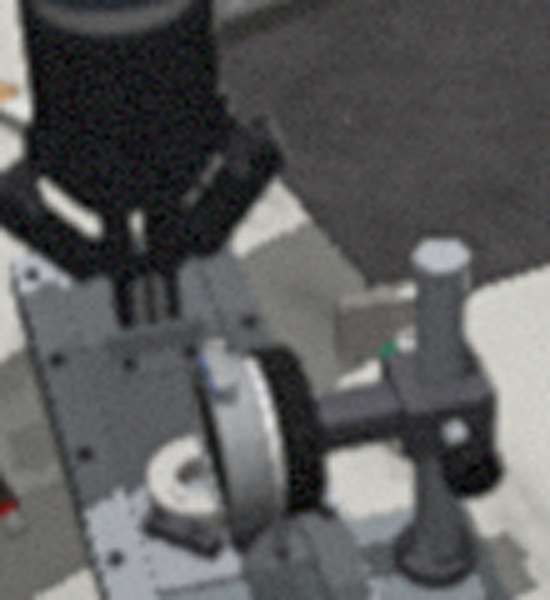

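The x force is 16 N while Fz is only about 4 N, so the plunger isn't held fully level. I won't force it. I'll ease off and measure where the shuttle is.

```bash
python3 -m inch '[{"travel":[0.002,0,0],"rotation":[0,0,0],"grip":1},{"travel":[0.002,0,0],"rotation":[0,0,0],"grip":1}]'; python3 -c "
from h import *
where()
s=robot.snapshot('scene'); C=fix(cloud(s)); m=(C[...,2]>34)&(C[...,2]<46)&(abs(C[...,1])<19)&(C[...,0]>5)&(C[...,0]<40)
P=C[m]; print(len(P),np.percentile(P[:,0],[5,25,50,75,95]).round(1))
m=(C[...,2]>32)&(C[...,2]<40)&(C[...,1]<0)&(C[...,1]>-24)&(C[...,0]>75)&(C[...,0]<112); P=C[m]; print('ring',len(P),P[:,0].min().round(1),P[:,1].min().round(1))
save(s,'scene23.png',(195,150,285,250),6)"
```

```text
time_s: 18.77
ee_pos: [533.6, 173.6, 13.7]
tcp_rot: [-0.001, 0.793, 0.609, 0.005]
force: [-0.9, -0.2, 5.2]
grip_width: 0.3
t 18.77 tip fix [ 3.1  1.  26.7] force fix [ 0.4 -0.8  5.2] tq [-0.05 -0.    0.02]
97 [ 9.9 12.9 16.4 19.2 20.6]
ring 70 84.9 -20.8
```

View pics/scene23.png

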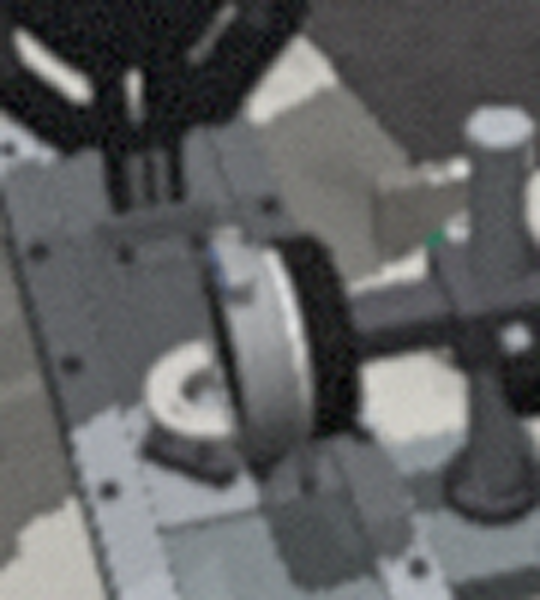

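```bash
python3 - <<'E'
from h import *
s=robot.snapshot('scene'); where()
def A(l,b,f,z): return fix(plane(s,np.array(l,float)/f+np.array(b)-.4,z)).round(1).tolist()
# plate front edge where it meets the grey base / strip
for n,b in (("scene10.png",(190,150)),("scene23.png",(195,150))):
    im=cv2.imread("pics/"+n); print(n,im.shape)
# profile along fixture x at y=-22, z=24, for now; and for scene10 picture
def prof(img,b,f,y):
    xs=np.arange(110,160,1.); uv=proj(s,O+np.c_[xs,np.full_like(xs,y),np.full_like(xs,24.)]@F.T)
    p=((uv-b+.4)*f); return cv2.remap(img,p[:,0].astype('f4')[None],p[:,1].astype('f4')[None],1)[0].mean(1)
for y in (-22,-15):
    a=prof(cv2.imread("pics/scene10.png"),(190,150),6,y); c=prof(cv2.imread("pics/scene23.png"),(195,150),6,y)
    print(y);print(a[:].astype(int));print(c.astype(int))
E
```

```text
t 18.88 tip fix [ 3.1  1.  26.7] force fix [-0.7  0.2  4.8] tq [-0.12  0.07 -0.01]
scene10.png (600, 600, 3)
scene23.png (600, 540, 3)
-22
[ 43  43  43  42  38  36  34  33  30  31  35  40  48  55  64  75  86  93
  99 102 102 105 106 105 102  98  94  91  89  89  89  90  91  92  94  96
  98 103 107 108 109 110 114 118 120 124 127 130 131 132]
[ 92  82  77  73  67  61  55  49  45  43  43  46  54  63  72  87 104 120
 137 148 155 164 166 165 168 169 170 169 167 166 165 165 165 167 168 168
 167 166 167 170 163 150 135 121 115 114 116 122 128 128]
-15
[ 63  59  57  54  55  57  58  56  52  46  43  42  40  38  36  36  37  41
  47  53  62  68  73  81  87  90  92  92  92  92  92  90  90  90  94 100
 108 118 123 120 114 106 104 106 113 120 127 131 133 133]
[119 102  91  80  73  74  76  79  83  85  87  86  80  72  64  55  48  46
  47  50  61  75  90 109 124 137 151 158 163 167 167 166 167 167 167 168
 168 168 170 167 159 150 135 118 105 102 109 120 129 133]
```

Comparing profiles puts the shuttle at about 3.5–4 mm of travel, so it is riding the plunger's cone. I'll press down more firmly first, then push on.

```bash
python3 -m inch '[{"travel":[0,0,0.0008],"rotation":[0,0,0],"grip":1},{"travel":[0,0,0.0012],"rotation":[0,0,0],"grip":1},{"travel":[0,0,0.0012],"rotation":[0,0,0],"grip":1}]'; python3 -c "
from h import *
where()";  python3 -m inch '[{"travel":[-0.001,0,0.0008],"rotation":[0,0,0],"grip":1},{"travel":[-0.002,0,0.0008],"rotation":[0,0,0],"grip":1},{"travel":[-0.002,0,0.0008],"rotation":[0,0,0],"grip":1}]'; python3 -c "
from h import *
where()"
```

```text
time_s: 19.25
ee_pos: [533.7, 173.6, 13.3]
tcp_rot: [-0.001, 0.793, 0.609, 0.005]
force: [-3.2, 1.3, 15.1]
grip_width: 0.0
t 19.25 tip fix [ 3.1  1.1 26.3] force fix [-0.4 -3.4 15.1] tq [-0.7   0.22 -0.02]
time_s: 19.62
ee_pos: [533.7, 172.8, 13.4]
tcp_rot: [-0.001, 0.793, 0.609, 0.007]
force: [-0.2, 8.2, 11.6]
grip_width: 0.3
t 19.62 tip fix [ 3.9  1.2 26.4] force fix [-7.8 -2.4 11.6] tq [-0.56  1.55 -0.01]
```

```bash
python3 -m inch '[{"travel":[-0.001,0,0.0008],"rotation":[0,0,0],"grip":1},{"travel":[-0.002,0,0.0008],"rotation":[0,0,0],"grip":1},{"travel":[-0.0025,0,0.0008],"rotation":[0,0,0],"grip":1}]'; python3 -c "
from h import *
where()"
```

```text
time_s: 20.0
ee_pos: [533.6, 172.3, 13.4]
tcp_rot: [-0.003, 0.792, 0.61, 0.009]
force: [-0.6, 13.5, 10.3]
grip_width: 0.0
t 20.0 tip fix [ 4.5  1.3 26.4] force fix [-12.9  -4.1  10.3] tq [-0.75  2.56  0.02]
```

The shuttle is nearly over the nose: the hole's edge is about 1 mm from the top of the cone. I'll lighten the downward press, since it only adds friction, and push slightly more in x.

```bash
python3 -m inch '[{"travel":[-0.001,-0.0005,0.0003],"rotation":[0,0,0],"grip":1},{"travel":[-0.002,-0.0005,0.0003],"rotation":[0,0,0],"grip":1},{"travel":[-0.003,-0.0005,0.0003],"rotation":[0,0,0],"grip":1},{"travel":[-0.0035,-0.0005,0.0003],"rotation":[0,0,0],"grip":1}]'; python3 -c "
from h import *
where()"
```

```text
time_s: 20.5
ee_pos: [533.4, 171.7, 13.5]
tcp_rot: [-0.004, 0.792, 0.611, 0.011]
force: [4.0, 17.4, 4.7]
grip_width: -0.1
t 20.5 tip fix [ 5.2  1.2 26.5] force fix [-17.8  -0.7   4.7] tq [-0.25  3.47 -0.02]
```

```bash
cat >> h.py <<'E'
def prof(img,s,y,b=(0,0),f=1,a=110,e=160):
    xs=np.arange(a,e,1.); uv=proj(s,O+np.c_[xs,np.full_like(xs,y),np.full_like(xs,24.)]@F.T)
    p=((uv-b)*f); return cv2.remap(img,p[:,0].astype('f4')[None],p[:,1].astype('f4')[None],1)[0].mean(1)
E
python3 - <<'E'
from h import *
s=robot.snapshot('scene'); save(s,'scene24.png',(195,150,285,250),6)
for y in (-22,-15):print(prof(s["pixels"],s,y).astype(int))
# wrist view of tail edge of the plate: x=-55+s
w=robot.snapshot('wrist'); save(w,'w24.png',(190,80,330,260),4)
for y in (-10,0,10): print(prof(w["pixels"],w,y,a=-66,e=-30).astype(int))
where()
E
```

```text
[116 105  93  84  77  71  68  64  60  57  52  46  40  47  55  62  78  96
 110 126 141 152 159 166 167 166 166 166 166 167 167 167 167 167 167 167
 167 167 168 168 166 160 154 141 129 115 116 118 122 127]
[148 134 120 108 100  91  85  85  86  87  87  87  82  75  70  65  59  54
  52  49  49  60  68  79  97 117 130 141 152 158 163 167 166 166 165 165
 164 166 167 167 164 161 156 142 126 118 117 118 122 128]
[ 90 122 126 126 127 128 128 128 129 129 129 129 129 129 128 105 137 166
 166 166 166 166 164 125 103  85  83  84  84  83  83  83  83  82  83  83]
[ 90 121 124 124 125 125 125 125 125 126 126 126 125 125 125  94 138 166
 166 166 165 161 106  85  85  84  84  84  84  84  83  83  83  83  83  82]
[ 92 123 126 126 125 126 126 127 127 128 128 127 126 125 112  63 135 163
 163 163 163 133  87  86  85  85  85  85  84  84  85  84  84  83  84  84]
t 20.6 tip fix [ 5.3  1.2 26.5] force fix [-15.8  -0.4   4.4] tq [-0.13  3.26  0.06]
```

View pics/w24.png

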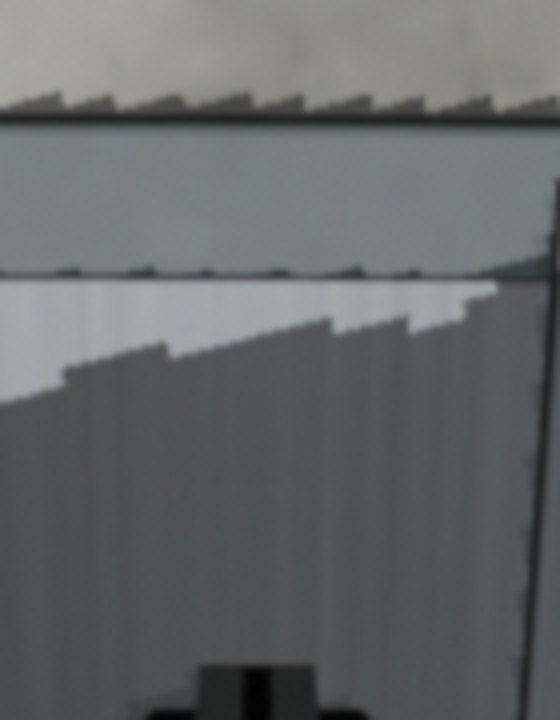

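From the wrist view the tail edge is at −50.8, so shuttle travel is about 4.2 mm and rising with each push. The wedge and friction estimate gives roughly 18–20 N to finish. I'll continue gradually.

```bash
python3 -m inch '[{"travel":[-0.002,0,0],"rotation":[0,0,0],"grip":1},{"travel":[-0.003,0,0],"rotation":[0,0,0],"grip":1},{"travel":[-0.004,0,0],"rotation":[0,0,0],"grip":1},{"travel":[-0.004,0,0],"rotation":[0,0,0],"grip":1}]'; python3 - <<'E'
from h import *
o,T=where(); print((T.T@F).round(3).tolist())
w=robot.snapshot('wrist')
for y in (-10,0,10): print(prof(w["pixels"],w,y,a=-66,e=-36).astype(int))
E
```

```text
time_s: 21.1
ee_pos: [533.3, 171.3, 13.6]
tcp_rot: [-0.006, 0.791, 0.611, 0.014]
force: [3.9, 21.6, 0.9]
grip_width: 0.0
t 21.1 tip fix [ 5.7  1.2 26.6] force fix [-21.8  -1.9   0.9] tq [-0.38  4.34 -0.03]
[[-1.0, -0.009, 0.03], [-0.008, 1.0, 0.007], [-0.03, 0.007, -1.0]]
[ 86 121 124 125 125 126 126 126 127 127 127 128 128 127 127 122 100 162
 165 165 164 164 165 164 164 164 156  95  83  82]
[ 86 119 123 123 124 124 124 125 124 124 124 124 123 124 122  99  94 161
 164 164 164 163 162 161 112  83  83  84  83  83]
[ 89 121 125 124 124 123 124 124 126 126 127 126 125 125 124 120 101 159
 162 162 161 162 161 134  87  84  84  84  84  83]
```

At 21.8 N it has reached 4.8 mm. Before adding more force I'll check whether it creeps on at a steady push, correcting the small tool tilt at the same time.

```bash
python3 -m inch '[{"travel":[-0.001,-0.0005,0.0005],"rotation":[-0.007,0.03,0],"grip":1},{"travel":[-0.002,-0.0005,0.0008],"rotation":[-0.007,0.03,0],"grip":1},{"travel":[-0.002,-0.0005,0.0008],"rotation":[-0.007,0.03,0],"grip":1},{"travel":[-0.002,-0.0005,0.0008],"rotation":[-0.007,0.03,0],"grip":1},{"travel":[-0.002,-0.0005,0.0008],"rotation":[-0.007,0.03,0],"grip":1}]'; python3 - <<'E'
from h import *
o,T=where(); print((T.T@F).round(3).tolist())
w=robot.snapshot('wrist')
for y in (-10,0,10): print(prof(w["pixels"],w,y,a=-66,e=-36).astype(int))
E
```

```text
time_s: 21.78
ee_pos: [533.7, 172.3, 13.6]
tcp_rot: [-0.014, 0.79, 0.612, 0.031]
force: [3.1, 17.1, 5.9]
grip_width: 0.1
t 21.77 tip fix [ 5.1  1.2 26.6] force fix [-17.3  -1.4   5.9] tq [-0.2   3.35  0.04]
[[-0.998, -0.011, 0.066], [-0.01, 1.0, 0.015], [-0.067, 0.015, -0.998]]
[ 77 113 119 119 119 119 121 121 121 121 121 122 122 121 121 117 119 158
 158 158 158 158 158 158 157 157 157 157 157 157]
[ 74 112 118 117 118 118 118 118 118 118 118 118 118 118 118  99 102 155
 157 157 156 156 157 156 156 156 156 155 155 155]
[ 76 113 118 119 118 118 119 119 120 120 119 120 119 119 119 114 115 153
 155 155 155 156 155 155 154 154 154 154 154 153]
```

Tilt correction went the wrong way. I'll get the upright pose back and relax the push first.

```bash
python3 -c "
from h import *
togo(4.0,0.8,26.6)"
```

```text
t 21.82 tip fix [ 5.1  1.3 26.6] force fix [-16.7  -0.5   6.5] tq [-0.21  3.36  0.05]
travel [ 0.0002 -0.0006  0.    ] rot [ 0.0151 -0.0666  0.0105]
```

```bash
python3 -m inch '[{"travel":[0.003,-0.0006,-0.0005],"rotation":[0.015,-0.033,0.01],"grip":1},{"travel":[0.003,-0.0006,-0.0005],"rotation":[0.015,-0.067,0.01],"grip":1},{"travel":[0.001,-0.0006,0],"rotation":[0.015,-0.067,0.01],"grip":1},{"travel":[0.001,-0.0006,0],"rotation":[0.015,-0.067,0.01],"grip":1}]'; python3 - <<'E'
from h import *
o,T=where(); print((T.T@F).round(3).tolist())
w=robot.snapshot('wrist'); save(w,'w25.png',None,1.5)
for y in (-10,0,10): print(prof(w["pixels"],w,y,a=-66,e=-36).astype(int))
s=robot.snapshot('scene'); save(s,'scene25.png',(195,130,295,250),6)
E
```

```text
time_s: 22.32
ee_pos: [533.5, 173.8, 13.7]
tcp_rot: [-0.0, 0.794, 0.609, 0.0]
force: [0.8, 3.4, 3.5]
grip_width: -0.1
t 22.32 tip fix [ 2.9  0.9 26.7] force fix [-3.5 -0.1  3.5] tq [-0.01  0.66  0.02]
[[-1.0, -0.001, 0.001], [-0.001, 1.0, 0.001], [-0.001, 0.001, -1.0]]
[100 127 130 130 131 131 132 132 133 133 134 134 133 131  83 142 160  93
  87  87  86  87  86  86  86  86  86  86  87  86]
[100 127 128 129 130 129 129 130 130 130 130 130 129  94  56  76  88  88
  88  88  88  87  87  87  87  87  87  87  86  86]
[103 128 131 130 130 130 130 130 132 132 132 131 110  69  57  77  89  88
  89  88  88  88  88  87  88  88  88  88  87  87]
```

View pics/scene25.png

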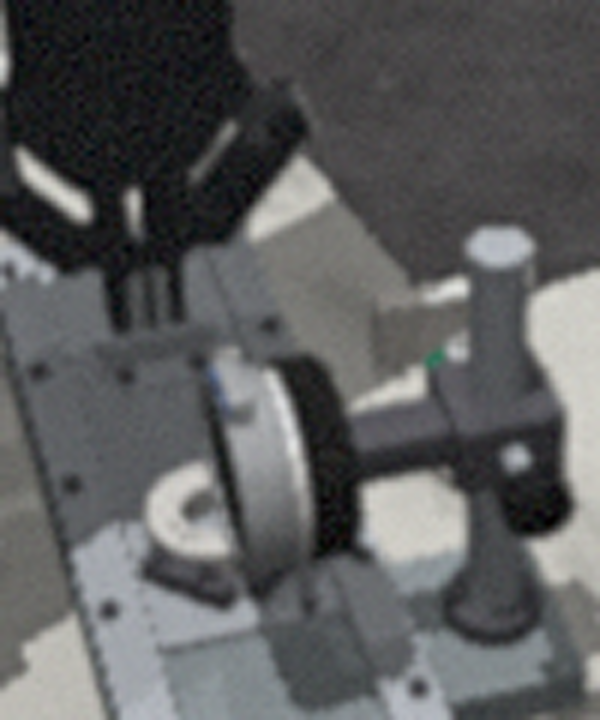

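The shuttle sprang back to about 3.3 mm when relaxed. Before pushing again I'll calibrate the tail-edge measurement against the earlier picture (w20), when the shuttle stood at its 1.5 mm play limit.

```bash
python3 - <<'E'
from h import *
w=robot.snapshot('wrist'); save(w,'w26.png',(190,80,330,260),4); o,T=where(); tip=o['ee_pos']+TIP*T[:,2]
def edges(w,pts):
    return [fix(plane(w,[(190+280/4-.4,80+p/4-.4)],z)).round(1)[0][:1] for p,z in pts]
import copy
old=copy.deepcopy(w); old["position"]=np.array(w["position"])+F@(np.array([-1.9,1.1,30.2])-fix(tip))
print("w20 rear top edge, tail",edges(old,[(186,21),(300,24),(300,21)]))
im=cv2.cvtColor(cv2.imread("pics/w26.png"),cv2.COLOR_BGR2GRAY)
c=im[:,270:290].mean(1); print([ (i,int(c[i])) for i in range(150,420,6)])
im=cv2.cvtColor(cv2.imread("pics/w20.png"),cv2.COLOR_BGR2GRAY)
c=im[:,270:290].mean(1); print([ (i,int(c[i])) for i in range(150,330,6)])
E
```

```text
t 22.48 tip fix [ 3.2  0.9 26.7] force fix [-3.1 -0.5  4.4] tq [-0.07  0.67 -0.03]
w20 rear top edge, tail [array([-66.6]), array([-54.7]), array([-54.])]
[(150, 100), (156, 120), (162, 129), (168, 129), (174, 129), (180, 129), (186, 129), (192, 129), (198, 129), (204, 128), (210, 129), (216, 129), (222, 129), (228, 129), (234, 129), (240, 129), (246, 129), (252, 129), (258, 129), (264, 126), (270, 100), (276, 72), (282, 61), (288, 54), (294, 80), (300, 89), (306, 89), (312, 89), (318, 89), (324, 88), (330, 89), (336, 88), (342, 88), (348, 88), (354, 88), (360, 88), (366, 88), (372, 88), (378, 88), (384, 88), (390, 88), (396, 88), (402, 88), (408, 88), (414, 87)]
[(150, 128), (156, 91), (162, 74), (168, 61), (174, 31), (180, 28), (186, 53), (192, 93), (198, 118), (204, 128), (210, 129), (216, 129), (222, 129), (228, 129), (234, 129), (240, 129), (246, 129), (252, 129), (258, 129), (264, 129), (270, 128), (276, 123), (282, 116), (288, 93), (294, 63), (300, 53), (306, 78), (312, 89), (318, 89), (324, 89)]
```

I want the true plate height under the finger. I'll lift off, touch the plate behind the hole at x≈−32, and look at the plunger.

```bash
python3 -m inch '[{"travel":[0.003,0,-0.004],"rotation":[0,0,0],"grip":1},{"travel":[0.02,0,-0.012],"rotation":[0,0,0],"grip":1},{"travel":[0.035,0,-0.008],"rotation":[0,0,0],"grip":1},{"travel":[0.035,0,-0.003],"rotation":[0,0,0],"grip":1},{"travel":[0.035,0,-0.001],"rotation":[0,0,0],"grip":1}]'; python3 -c "
from h import *
where()"; python3 -m inch '[{"travel":[0,0,0.001],"rotation":[0,0,0],"grip":1},{"travel":[0,0,0.002],"rotation":[0,0,0],"grip":1},{"travel":[0,0,0.003],"rotation":[0,0,0],"grip":1}]'; python3 -c "
from h import *
where()
s=robot.snapshot('scene'); save(s,'scene27.png',(195,130,295,250),6)
"
```

```text
time_s: 23.1
ee_pos: [541.9, 207.3, 13.7]
tcp_rot: [-0.0, 0.793, 0.609, -0.001]
force: [-0.6, 1.9, 5.0]
grip_width: -0.1
t 23.1 tip fix [-31.8   0.2  26.7] force fix [-1.7 -1.1  5. ] tq [-0.07  0.37  0.02]
time_s: 23.48
ee_pos: [542.2, 207.8, 13.5]
tcp_rot: [-0.0, 0.793, 0.609, 0.001]
force: [-10.5, 1.3, 35.8]
grip_width: 0.3
t 23.48 tip fix [-32.2   0.4  26.5] force fix [  1.5 -10.5  35.8] tq [-2.19 -0.27 -0.02]
```

View pics/scene27.png

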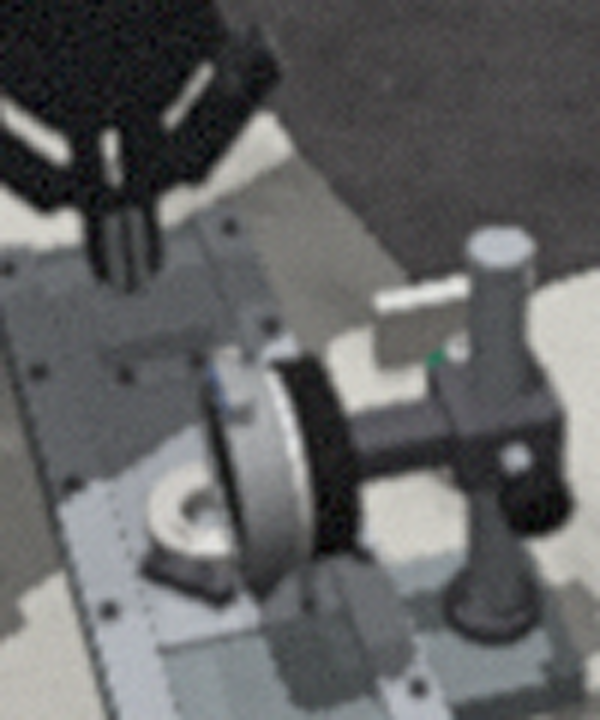

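The plate contact height is displayed 26.65, so at my earlier pushes the finger was level with the plate and the plunger at about 6.5 mm. I'll lift and look at the plunger from above.

```bash
python3 -m inch '[{"travel":[0,0,-0.01],"rotation":[0,0,0],"grip":1},{"travel":[0,0,-0.03],"rotation":[0,0,0],"grip":1},{"travel":[-0.04,0,-0.05],"rotation":[0,0,0],"grip":1},{"travel":[-0.075,0,-0.07],"rotation":[0,0,0],"grip":1},{"travel":[-0.075,0,-0.07],"rotation":[0,0,0],"grip":1}]'; python3 - <<'E'
from h import *
import pickle
where(); s=robot.snapshot('wrist'); pickle.dump(s,open('s.pkl','wb')); save(s,'w28.png',None,1.5)
save(s,'w28z.png',(210,90,310,220),5.5)
E
```

```text
time_s: 24.15
ee_pos: [522.9, 133.4, 84.9]
tcp_rot: [0.001, 0.794, 0.608, 0.002]
force: [-0.2, 0.6, 0.4]
grip_width: -0.4
t 24.15 tip fix [44.6  1.1 97.9] force fix [-0.5 -0.3  0.4] tq [0.03 0.06 0.05]
```

View pics/w28z.png

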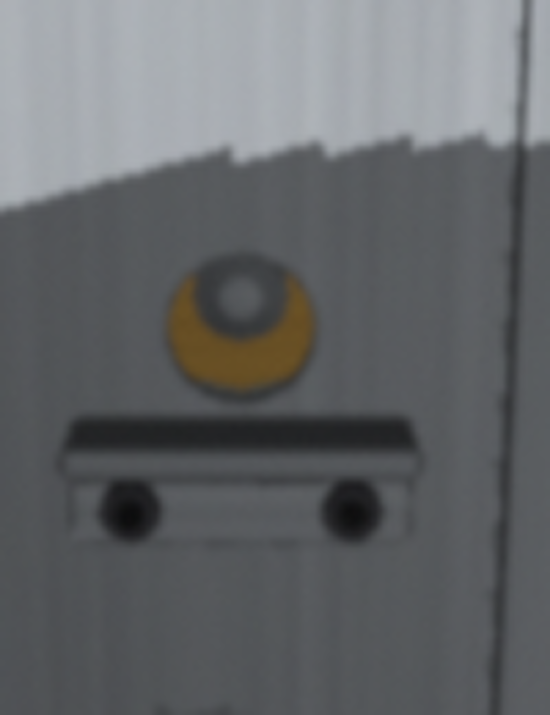

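After lifting, the shuttle stays wedged on the plunger's cone (hole centre (241,327), nose (241,296), about 3.5 mm of travel), so the plate already holds the plunger near level. Going over the rest of the taper is just a firmer push with the finger upright and level. My earlier pushes stopped short, and the tool tilted between calls. I'll go back behind the tab, press level, and make one continuous push.

```bash
python3 -c "
from h import *
togo(1.0,0.7,60)
togo(1.0,0.7,30)"
```

```text
t 24.2 tip fix [43.7  0.8 97. ] force fix [-0.9 -0.2  0.6] tq [-0.02  0.02  0.01]
travel [ 0.0426 -0.0003  0.0371] rot [ 0.0022 -0.0021 -0.0006]
t 24.2 tip fix [43.7  0.8 97. ] force fix [-0.9 -0.2  0.6] tq [-0.02  0.02  0.01]
travel [ 0.0425 -0.0003  0.0671] rot [ 0.0022 -0.0021 -0.0006]
```

```bash
python3 -m inch '[{"travel":[0.0425,0,0],"rotation":[0.002,-0.002,0],"grip":1},{"travel":[0.0425,0,0.03],"rotation":[0.002,-0.002,0],"grip":1},{"travel":[0.0425,0,0.055],"rotation":[0.002,-0.002,0],"grip":1},{"travel":[0.0425,0,0.066],"rotation":[0.002,-0.002,0],"grip":1},{"travel":[0.0425,0,0.067],"rotation":[0.002,-0.002,0],"grip":1}]'; python3 -c "
from h import *
where()
togo(1.0,0.7,26.2)"
```

```text
time_s: 24.82
ee_pos: [533.7, 175.7, 16.3]
tcp_rot: [-0.0, 0.794, 0.608, -0.001]
force: [0.6, 0.3, -0.3]
grip_width: -0.1
t 24.82 tip fix [ 0.9  0.6 29.3] force fix [-0.4  0.5 -0.3] tq [-0.06  0.03  0.04]
t 24.82 tip fix [ 0.9  0.6 29.3] force fix [-0.4  0.5 -0.3] tq [-0.06  0.03  0.04]
travel [-0.0001  0.0001  0.0031] rot [-0.0014  0.0005 -0.0003]
```

```bash
python3 -m inch '[{"travel":[0,0,0.002],"rotation":[0,0,0],"grip":1},{"travel":[0,0,0.0033],"rotation":[0,0,0],"grip":1},{"travel":[-0.002,0,0.0035],"rotation":[0,0,0],"grip":1},{"travel":[-0.004,0,0.0035],"rotation":[0,0,0],"grip":1},{"travel":[-0.006,0,0.0035],"rotation":[0,0,0],"grip":1},{"travel":[-0.0075,0,0.0035],"rotation":[0,0,0],"grip":1}]'; python3 - <<'E'
from h import *
o,T=where(); print((T.T@F).round(3).tolist())
w=robot.snapshot('wrist')
for y in (-10,0): print(prof(w["pixels"],w,y,a=-66,e=-36).astype(int))
E
```

```text
time_s: 25.58
ee_pos: [533.3, 171.6, 13.8]
tcp_rot: [-0.002, 0.793, 0.609, 0.003]
force: [4.7, 21.7, 0.1]
grip_width: 0.1
t 25.57 tip fix [ 5.1  1.3 26.8] force fix [-22.2  -1.1   0.1] tq [-0.22  4.44 -0.01]
[[-1.0, -0.001, 0.007], [-0.001, 1.0, 0.0], [-0.007, 0.0, -1.0]]
[ 97 125 128 129 130 131 131 130 131 131 132 132 132 132 130  95 157 170
 170 169 160  94  86  86  86  86  85  85  85  84]
[ 96 125 128 127 128 129 128 128 129 128 128 128 128 128 128  98 157 167
 117  87  87  87  87  87  86  86  86  86  86  86]
```

Fx is 22 N with travel about 4.2 mm. The plunger stayed wedged when I let go, which implies contact friction of about 0.5, and so a ride-over force of about 25–30 N. I'll raise the push gently to that, well under the limits and with the target bounded so that it can't run away.

```bash
python3 -m inch '[{"travel":[-0.0033,-0.0005,0.001],"rotation":[0,-0.007,0],"grip":1},{"travel":[-0.0038,-0.0005,0.001],"rotation":[0,-0.007,0],"grip":1},{"travel":[-0.0043,-0.0005,0.001],"rotation":[0,-0.007,0],"grip":1},{"travel":[-0.0043,-0.0005,0.001],"rotation":[0,-0.007,0],"grip":1}]'; python3 - <<'E'
from h import *
o,T=where(); print((T.T@F).round(3).tolist())
w=robot.snapshot('wrist')
for y in (-10,0): print(prof(w["pixels"],w,y,a=-66,e=-36).astype(int))
E
```

```text
time_s: 26.12
ee_pos: [533.3, 171.4, 13.8]
tcp_rot: [-0.002, 0.793, 0.61, 0.004]
force: [3.5, 21.9, 0.8]
grip_width: 0.1
t 26.12 tip fix [ 5.3  1.3 26.8] force fix [-22.1  -2.3   0.8] tq [-0.4   4.36  0.01]
[[-1.0, -0.004, 0.009], [-0.004, 1.0, 0.002], [-0.009, 0.002, -1.0]]
[ 94 125 128 129 130 130 131 130 131 131 131 132 131 131 130  99 147 169
 170 170 157  98  85  86  86  86  85  86  85  85]
[ 96 124 127 127 128 128 128 128 128 128 128 128 127 128 127  97 148 164
 103  87  86  86  87  87  87  86  86  86  86  85]
```

```bash
python3 -m inch '[{"travel":[-0.0045,-0.0005,0.001],"rotation":[0,-0.009,0],"grip":1},{"travel":[-0.005,-0.0005,0.001],"rotation":[0,-0.009,0],"grip":1},{"travel":[-0.0055,-0.0005,0.001],"rotation":[0,-0.009,0],"grip":1},{"travel":[-0.006,-0.0005,0.001],"rotation":[0,-0.009,0],"grip":1}]'; python3 - <<'E'
from h import *
o,T=where(); print((T.T@F).round(3).tolist())
w=robot.snapshot('wrist')
for y in (-10,0): print(prof(w["pixels"],w,y,a=-66,e=-36).astype(int))
E
```

```text
time_s: 26.68
ee_pos: [531.8, 165.8, 13.5]
tcp_rot: [0.001, 0.793, 0.61, 0.001]
force: [0.7, 3.4, 5.6]
grip_width: 0.1
t 26.68 tip fix [11.   1.3 26.5] force fix [-3.5 -0.2  5.6] tq [-0.09  0.69 -0.02]
[[-1.0, -0.004, 0.001], [-0.004, 1.0, 0.003], [-0.001, 0.003, -1.0]]
[ 88 127 130 130 132 132 132 132 133 133 133 134 134 134 133 132 131 132
 130 130 102  80 156  99  88  88  88  87  87  87]
[ 88 125 129 130 130 130 130 130 131 131 131 131 130 130 130 130 131 131
 132 131 129  91  99  89  88  89  89  88  88  88]
```

It's over the plunger: travel about 10.5 mm and the push has dropped to 3.5 N. I'll carry on smoothly toward the end stop.

```bash
python3 -m inch '[{"travel":[-0.003,-0.0005,-0.0003],"rotation":[0,0,0],"grip":1},{"travel":[-0.007,-0.0005,-0.0005],"rotation":[0,0,0],"grip":1},{"travel":[-0.012,-0.0005,-0.0005],"rotation":[0,0,0],"grip":1},{"travel":[-0.017,-0.0005,-0.0005],"rotation":[0,0,0],"grip":1},{"travel":[-0.022,-0.0005,-0.0005],"rotation":[0,0,0],"grip":1},{"travel":[-0.027,-0.0005,-0.0005],"rotation":[0,0,0],"grip":1},{"travel":[-0.031,-0.0005,-0.0005],"rotation":[0,0,0],"grip":1},{"travel":[-0.034,-0.0005,-0.0005],"rotation":[0,0,0],"grip":1}]'; python3 - <<'E'
from h import *
o,T=where()
s=robot.snapshot('scene'); save(s,'scene30.png',(195,130,295,250),6)
E
```

```text
time_s: 27.72
ee_pos: [522.8, 133.3, 13.9]
tcp_rot: [0.001, 0.793, 0.61, 0.002]
force: [2.8, 5.2, -2.2]
grip_width: -0.0
t 27.73 tip fix [44.7  1.1 26.9] force fix [-5.7  1.4 -2.2] tq [ 0.18  1.27 -0.03]
```

View pics/scene30.png

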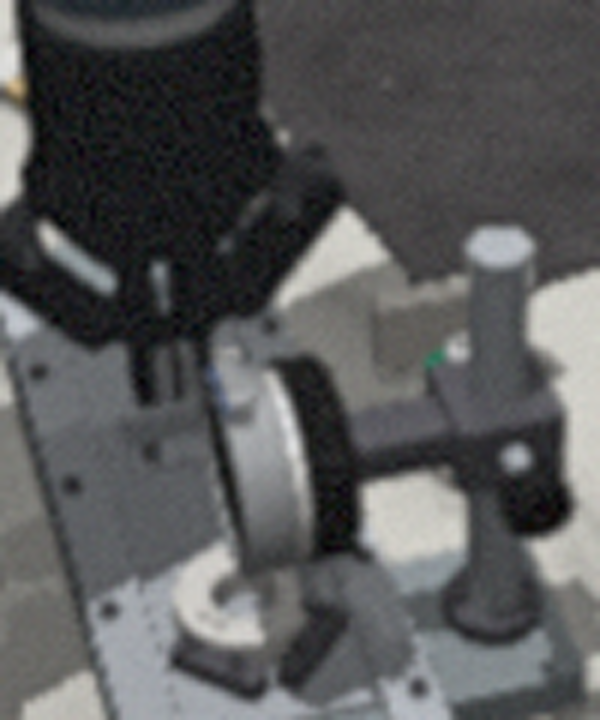

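The ring is still in the V at (220,600) and everything is sliding freely. Next, the final stretch, slowing down at the stop.

```bash
python3 -m inch '[{"travel":[-0.003,0,0],"rotation":[0,0,0],"grip":1},{"travel":[-0.007,0,0],"rotation":[0,0,0],"grip":1},{"travel":[-0.011,0,0],"rotation":[0,0,0],"grip":1},{"travel":[-0.014,0,0],"rotation":[0,0,0],"grip":1},{"travel":[-0.016,0,0],"rotation":[0,0,0],"grip":1},{"travel":[-0.0175,0,0],"rotation":[0,0,0],"grip":1},{"travel":[-0.0185,0,0],"rotation":[0,0,0],"grip":1}]'; python3 - <<'E'
from h import *
o,T=where()
E
python3 -m inch '[{"travel":[-0.001,0,0],"rotation":[0,0,0],"grip":1},{"travel":[-0.002,0,0],"rotation":[0,0,0],"grip":1},{"travel":[-0.002,0,0],"rotation":[0,0,0],"grip":1}]'; python3 - <<'E'
from h import *
o,T=where()
s=robot.snapshot('wrist'); save(s,'w31.png',None,1.5)
E
```

```text
time_s: 28.65
ee_pos: [517.8, 115.1, 13.9]
tcp_rot: [0.001, 0.793, 0.61, 0.002]
force: [1.1, 6.8, -0.7]
grip_width: -0.1
t 28.65 tip fix [63.6  1.  26.9] force fix [-6.8 -0.7 -0.7] tq [-0.21  1.39 -0.06]
time_s: 29.02
ee_pos: [517.7, 115.1, 14.0]
tcp_rot: [-0.001, 0.792, 0.61, 0.003]
force: [3.6, 14.0, -2.8]
grip_width: 0.3
t 29.02 tip fix [63.7  0.9 27. ] force fix [-14.5  -0.2  -2.8] tq [-0.25  2.75 -0.04]
```

View pics/w31.png

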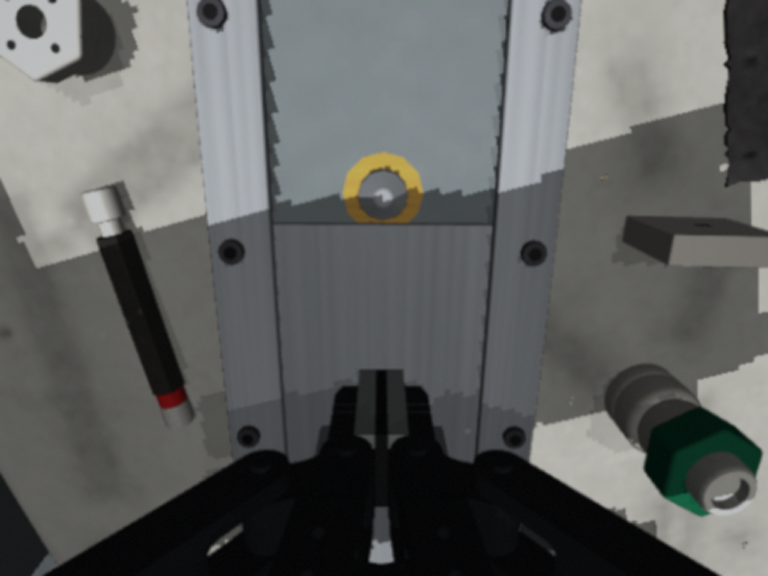

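The stop is reached: x stalled at 63.7 with force rising to 14.5 N. The plunger is up behind the tail edge (at (384,195), tail at y=224). I'll back off, rise and verify.

```bash
python3 -m inch '[{"travel":[0.002,0,-0.001],"rotation":[0,0,0],"grip":1},{"travel":[0.008,0,-0.01],"rotation":[0,0,0],"grip":1},{"travel":[0.012,0,-0.05],"rotation":[0,0,0],"grip":1},{"travel":[0.012,0,-0.11],"rotation":[0,0,0],"grip":1},{"travel":[0.0,0,-0.17],"rotation":[0,0,0],"grip":1},{"travel":[0.0,0,-0.2],"rotation":[0,0,0],"grip":1},{"travel":[0.0,0,-0.2],"rotation":[0,0,0],"grip":1}]'; python3 - <<'E'
from h import *
import pickle
o,T=where()
s=robot.snapshot('wrist'); save(s,'w32.png',None,1.5); pickle.dump(s,open('s.pkl','wb'))
s=robot.snapshot('scene'); save(s,'scene32.png',(180,130,310,260),4.5)
E
```

```text
time_s: 29.95
ee_pos: [517.9, 113.9, 217.1]
tcp_rot: [0.001, 0.792, 0.61, 0.005]
force: [1.2, 0.0, -1.8]
grip_width: -0.2
t 29.95 tip fix [ 64.8   1.3 230.1] force fix [-0.3  1.1 -1.8] tq [ 0.01 -0.06 -0.  ]
```

View pics/w32.png

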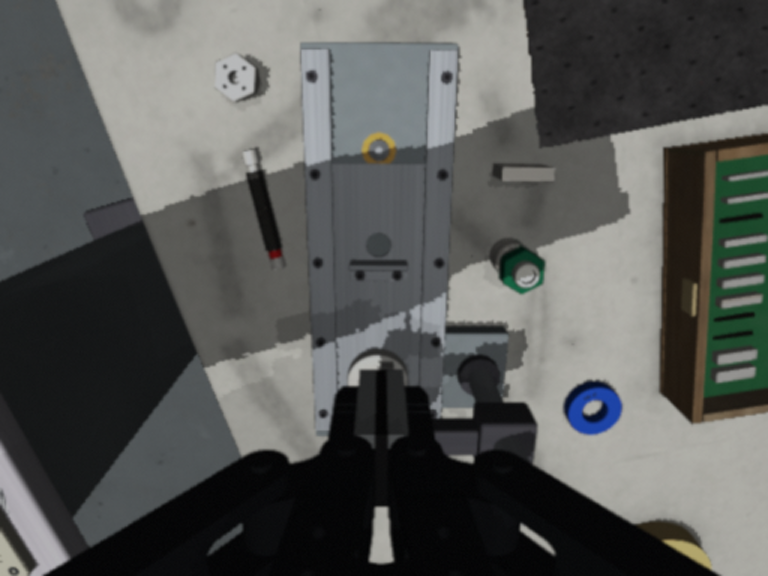

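View pics/scene32.png

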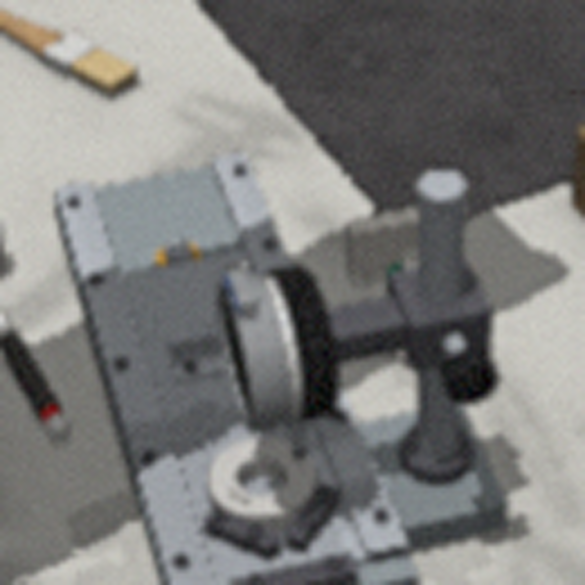

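```bash
python3 -m inch '[{"travel":[0.0,0,-0.02],"rotation":[0,0,0],"grip":1},{"travel":[-0.04,0,-0.02],"rotation":[0,0,0],"grip":1},{"travel":[-0.065,0,-0.02],"rotation":[0,0,0],"grip":1},{"travel":[-0.065,0,-0.02],"rotation":[0,0,0],"grip":1},{"travel":[-0.065,0,-0.02],"rotation":[0,0,0],"grip":1}]'; python3 - <<'E'
from h import *
import pickle
o,T=where()
s=robot.snapshot('wrist'); pickle.dump(s,open('s.pkl','wb')); save(s,'w33.png',(200,40,312,250),3.6)
E
```

```text
time_s: 30.68
ee_pos: [499.8, 51.4, 232.7]
tcp_rot: [-0.001, 0.792, 0.61, 0.003]
force: [-0.0, 0.6, -0.0]
grip_width: -0.4
t 30.68 tip fix [1.299e+02 2.000e-01 2.457e+02] force fix [-0.6 -0.2 -0. ] tq [ 0.01 -0.04  0.02]
```

View pics/w33.png

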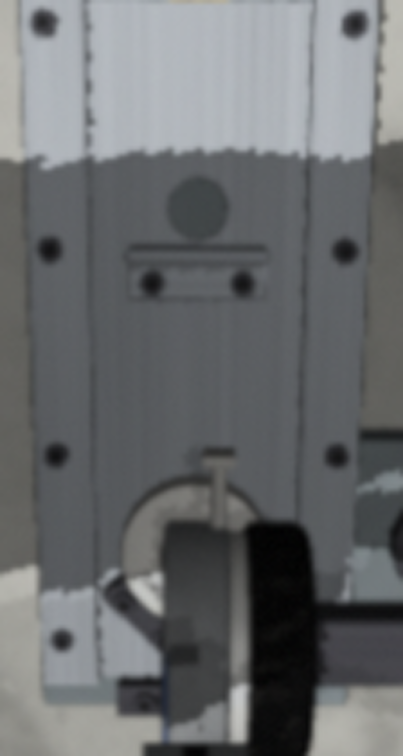

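```bash
python3 - <<'E'
from h import *
import pickle
s=pickle.load(open('s.pkl','rb'))
def W(l,z): return fix(plane(s,np.array(l,float)/3.6+[200-.4,40-.4],z)).round(1).tolist()
print("hole",W([(198,208)],24),"tab top/face",W([(198,246)],40))
print("ring top edge pts",W([(123,548),(190,481),(262,520),(140,512)],36))
pts=np.array(W([(123,548),(190,481),(140,512),(160,493),(240,500)],36))[:,:2]
from scipy.optimize import least_squares
r=least_squares(lambda c:np.hypot(*(pts-c).T)-22.5,[164,0]); print("ring centre",r.x.round(1),r.fun.round(2))
print("screws",W([(50,249),(345,250),(56,455),(337,455)],29))
t=robot.snapshot('scene'); save(t,'scene34.png',(210,200,290,262),9)
E
```

```text
hole [[63.7, -0.0, 24.0]] tab top/face [[73.1, -0.0, 40.0]]
ring top edge pts [[162.1, -22.1, 36.0], [141.1, -2.0, 36.0], [153.1, 19.6, 36.0], [150.8, -16.9, 36.0]]
ring centre [164.5   0.2] [-0.09  1.01 -0.6   0.02 -0.78]
screws [[74.9, -42.1, 29.0], [74.8, 41.9, 29.0], [135.2, -42.2, 29.0], [134.8, 42.0, 29.0]]
```

View pics/scene34.png

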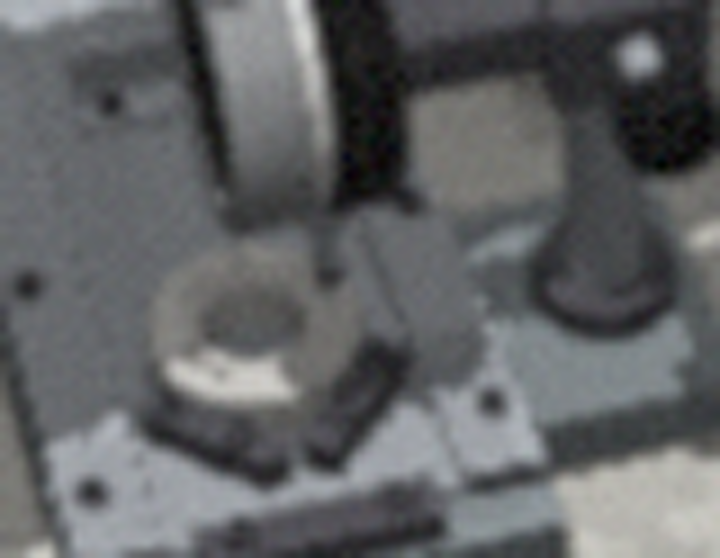

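Hole (shuttle) at 63.7 mm, ring centre (164.5, 0.2) against the seat at about (163.9, 0), and both fences in contact in the view. The plunger is up and the arm is clear, so I'm handing in.

```bash
python3 -c "
from rig import robot
print(robot.hand_in()); print(robot.get_obs()['time_s'])"
```

```text
the job is handed in; nothing more can be done
None
the job is handed in; nothing more can be done
```

The job is done and handed in at about 31 s. The ring is home in the V, the shuttle is at the end stop, and the plunger is up behind it.

**What I did**
- **Ring:** I pushed the ring along with shut fingers, then centred it in the V with the fingers about 22 mm apart. The plunger still locked the shuttle throughout.
- **Plunger and shuttle:** I pressed the plunger level with the plate and pushed the thumb tab until the shuttle rode over the plunger. I then pushed on to the end stop, where the force rose to about 14 N, and withdrew.

**Last checks**
- **Shuttle:** the camera put the travel at about 63.7 mm of 64.
- **Ring:** its centre measured (164.5, 0.2) mm against a seat at about (163.9, 0), within measuring error, and it looked to be against both fences.
- **Plunger:** it was up behind the shuttle's tail.
- **Surroundings:** the nut, plug, block and coupling looked untouched, and I noticed no contact with the gauge or column.

**What did not go to plan**
- **Fingertip offset:** the real fingertips stood about 10 to 13 mm behind the tool point, not 17 mm ahead as stated. I worked from the measured position.
- **Riding over the plunger:** several pushes stalled on its taper at 16 to 22 N before it went over. I measured no more than 22 N, but the final push was commanded harder, so its peak may have been nearer 25 to 30 N.
- **Plate touch:** an extra touch on the shuttle plate, made with the fingertip to find its height, briefly reached about 36 N on the plate.

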